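Slide an exhibit between two fixed risers to its place against the back step

TASK

In the showcase, slide the dark wooden plinth, with the white porcelain dish standing on it, across the floor and through the narrow gap between the two blue-grey risers, until it stands squarely up against the back step behind them, in line with the gap. Push only on the outside of the plinth with the fingertips and without ramming: do not lift or tip it, do not touch the dish or let it shift on the plinth, and leave every other exhibit where it stands.

Things in the scene. Friction and masses are not known exactly. Their poses are not given: they have to be found in the camera images.
- plinth: Dark brown wooden block, 120 mm long (its x), 100 mm wide (y), 40 mm high, 0.28 to 0.46 kg, edges rounded 3 mm, loose on the floor. Origin: centre of its underside. It starts before the gap, its +x end facing the way in (the stand's +x) to within about 35 degrees, and fits the gap only lengthwise. Slides by friction with 2 to 4 N and stays where it is left.
- dish: White porcelain evaporating dish, round, 72 mm across the rim, 32 mm high, 0.09 kg, standing loose near the middle of the plinth's top (its rim is 72 mm above the floor). Origin: centre of its underside, 40 mm above the floor. It is not to be touched.
- stand: Fixed display stand: two blue-grey risers and a grey back step beyond them, one rigid set screwed to the floor. Origin: on the floor in the middle of the gap; +x: the way in, level, through the gap to the step; y: across the gap. The gap is 106 mm wide (riser inner faces at y = +-53 mm, 100 mm wide plinth) and 70 mm long (x -35 to +35 mm). Risers are 90 mm wide, 60 mm high.
- step_face (a point): Point at the foot of the back step's front face, on the floor, in line with the middle of the gap (167 mm along the stand's x from its origin); axes as the stand's. The step is 360 mm wide, 90 mm deep, 60 mm high, its face square to x. A plinth fully home touches this face: its origin is then 60 mm short of this point, its x along the stand's x.
- flask: Small conical glass flask, 50 mm across the base, 80 mm high, loose on top of the riser on the stand's +y side. Origin: centre of its underside. Bystander.
- jar: White plastic jar, 34 mm across, 62 mm high, loose on the back step, near its middle. Origin: centre of its underside. Bystander.
- beaker: Small glass beaker, 42 mm across, 48 mm high, loose on top of the riser on the stand's -y side. Origin: centre of its underside. Bystander.
- funnel: White plastic funnel standing mouth down, 72 mm across, 78 mm high, loose on the back step, towards its +y end. Origin: centre of its underside. Bystander.
- amber: Amber glass bottle with black cap, 40 mm across, 75 mm high, loose on the back step, towards its -y end. Origin: centre of its underside. Bystander.
- mortar: White porcelain mortar with a pestle, 76 mm across, 50 mm high (pestle to 78 mm), loose on the floor. Origin: centre of its underside. Bystander.
- caption: Blank dark blue sloping caption panel on a clear foot, about 90 x 130 mm and 50 mm high, loose on the floor. Origin: centre of its underside. Bystander.
Mind the look-alikes: they are no part of the job. Leave any red look-alike of the plinth alone.

How it is judged:
By the outcome, as a careful person would: the job done as asked, in the order asked, and still so for the second after the job is handed in, with the robot touching nothing.
It also fails if it takes over 72 s, if anything falls off the work surface, if the arm or the gripper's body presses on something with over 40 N, if the wrist force passes 120 N, or if a joint passes its speed limit or range.

ROBOT

A 6-joint arm with a two-finger parallel gripper is mounted at the origin on the work surface. World frame = base frame: x ahead of the robot, y to its left, z up, the work surface at z = 0. Lengths are in m, angles in degrees, forces in N, time in s.
With the tool pointing down it reaches from about 0.3 to 0.75 m from the base axis. Payload 8.5 kg.
Tool frame: the origin (TCP) lies at the very end of the fingers, on their centre line; the grasp point (between the pads) lies grasp_offset behind it (grasp_offset is the distance from the TCP to the grasp point, in m); x points along the fingers, z is the direction in which the jaws open and shut, and the axes are right-handed (so a half turn about x gives the same grasp; the last joint's range is limited). The gripper opens to 85 mm and grips with 20 to 120 N. Pads are 22 mm wide; open, the fingers measure 114 mm over their backs; the gripper's body (76 mm by 85 mm) begins 54 mm behind the grasp point. The pads swing forward as they close: fully open they stand 13 mm farther back than shut.
Start: joints at [55.56, 21.807, 74.336, -0, 83.858, -12.336], TCP at [0.207, 0.51, 0.231] pointing down, gripper open.
Joint ranges: [-178.18, 178.18], [-50.72, 133.34], [12.68, 142.11], [-81.47, 261.47], [9.98, 163.14], [-165.26, 165.26]. Speed limits (degrees/s): [136.94, 136.94, 180, 180, 180, 180].

INTERFACE

Orientations are given as a 3x3 rotation matrix whose columns are the frame's x, y, z axes.
In Python, from rig import observe, get_image, close_job, recognise, grasp_offset gives the robot as it stands.
- The arm moves only by the tool drive_tool, never from a script. Its argument "targets" is a list that holds one entry, the list of rows, each a list of 7 numbers: the shift along the tool's x, y, z in units of 50 mm (1.0 is 50 mm), then the turn, a rotation vector about the tool's x, y, z in rad, then the opening, from -1 (shut) to 1 (fully open), so that 0 is half open. A call has 1 to 5 rows; each row shifts and turns the commanded pose from where the row before left it, along the tool's axes as they then stand; what a row does not reach is not made up. A row lasts 1/10 s, in which the tool goes at most 50 mm and 8.59 degrees, less where a joint would pass 70% of its speed; a pose out of reach is approached as far as the arm can. A call is refused whole if a number of a shift passes 1 or a number of a turn 0.15, either way. A call with a gripper value outside its range is refused whole. The fingers move at their own pace and stop on an object; "force" is the grip in N (left out, the last holds). Time passes only in rows, so rows that do not move let the fingers close. It gives the time, the measured TCP pose, the force and the opening at its end, in the units of the state.
- observe(): the state, without advancing time (a new reading comes with each control period).
- get_image(name): name is "scene" or "top"; returns a dict with "image" (400x640x3 uint8, red, green, blue), "fx", "fy", "cx", "cy" (pixels), "k1" (the pictures are not rectified: a ray, as slopes to the right and down, at radius r is drawn at 1 + k1 r^2 times it, then the intrinsics apply), "rvec" (rotation vector, rad) and "tvec" (3), from world to camera coordinates, as OpenCV has them. Camera axes: x right, y down, z forward; pixel columns grow to the right and rows downward; lengths in m; the calibration is good to about 2 mm. A picture is of the moment at which its call begins. There is no depth.
- close_job(): hands the job in, once; it reports no verdict.
Trained networks look in a picture, given as the dict that the camera call returned (one of the last four; its "shot" number tells which), for a name from the list of things; names that differ only in an ending like _2 or _b are one class to them, and where a whole thing is asked for, a point or a joint stands for the part that bears it (a point fixed in the world has none). Each returns a list of dicts, best first, with "p" (0 to 1); they miss things now and then, are a little off and sometimes report something else, mostly with a low value. They report only what shows in the picture. A call takes as long as a camera call. They do not tell look-alikes from the thing itself.
- recognise(label, picture): "at" ([column, row] as shares, 0 to 1, of the picture: columns of its width, rows of its height, amid what is visible of it).
The state is a dict: "time_s": time; "q": joint angles; "qvel": joint speeds; "joint_efforts": joint torques, N m; "position": TCP position; "tool_rot": TCP orientation; "ft_force": force on the tool from outside, world axes, zero at the start; "wrist_torque": the same for the moment, N m; "grip_width": finger opening in m.
Only numpy, scipy, OpenCV 4.12 (cv2) and the standard library are available. Lean on these libraries where they do the work, as an engineer would, in place of code of your own. Each camera call takes 0.05 s, during which the arm holds its last target.

## Working session

There is one attempt and no reset: what is moved stays moved. The work goes in short steps, Python scripts to look and compute and a tool call to move; the robot and the scene stay as the last step left them, time stands still between calls to the robot, and variables do not carry over. Pictures are saved under pics/ and viewed, and the job is handed in when it is done.

Besides the shell and the picture viewer there is one more tool, called after ">>>" in YAML: its name, and indented under it one key for each argument. drive_tool: Moves the arm, as the interface text tells. Its arguments: {"type":"object","properties":{"targets":{"type":"array"},"force":{"type":"number"}},"required":["targets"]}

```bash
mkdir -p pics; ls; python3 - <<'E'
from rig import *
import cv2
s=observe();print(s['time_s'],s['position'],s['tool_rot'],s['ft_force'],s['grip_width'],grasp_offset)
for n in('scene','top'):
    d=get_image(n);cv2.imwrite(f'pics/{n}0.png',d['image'][:,:,::-1]);print({k:v for k,v in d.items() if k!='image'})
E
```

```text
pics
0.0 [0.20681553 0.50931491 0.23071413] [[-8.17814673e-04 -9.26484224e-01  3.76332717e-01]
 [-1.18797635e-03  3.76333477e-01  9.26483515e-01]
 [-9.99998960e-01  3.10617446e-04 -1.40841238e-03]] [ 0.48408201  1.38428455 -0.28839875] 0.08543468513964887 0.0187
{'fx': 380.9397220959874, 'fy': 380.9397220959874, 'cx': 320.675954697852, 'cy': 201.23601007044002, 'k1': -0.022952777529916316, 'rvec': array([ 1.93259633,  1.92320914, -0.53687137]), 'tvec': array([-1.58690030e-04, -4.43057991e-01,  1.40237941e+00]), 'shot': 1}
{'fx': 416.1449716803529, 'fy': 416.1449716803529, 'cx': 318.9899858295515, 'cy': 205.13506371914673, 'k1': -0.0306484317930886, 'rvec': array([ 2.17030814, -2.14266752,  0.15123637]), 'tvec': array([-0.0246166 ,  0.54857116,  1.43947648]), 'shot': 2}
```

View pics/scene0.png

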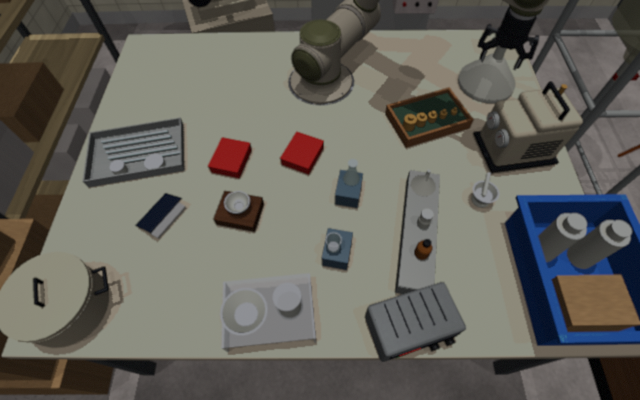

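View pics/top0.png

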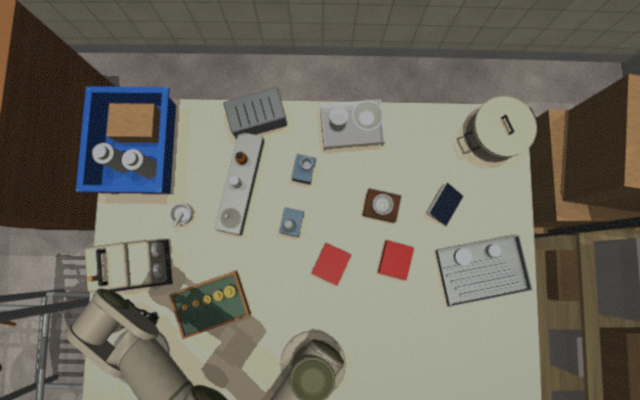

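```bash
cat > h.py <<'E'
import numpy as np, cv2
from rig import *
def K(d): return np.array([[d['fx'],0,d['cx']],[0,d['fy'],d['cy']],[0,0,1.]]),np.array([d['k1'],0,0,0,0.])
def p2w(d,uv,z):
    k,c=K(d);uv=np.asarray(uv,float).reshape(-1,1,2)
    # model: distorted = undist*(1+k1 r^2)
    n=cv2.undistortPoints(uv,k,c).reshape(-1,2)
    R=cv2.Rodrigues(np.array(d['rvec']))[0];C=-R.T@d['tvec']
    r=np.c_[n,np.ones(len(n))]@R
    return C+r*((z-C[2])/r[:,2])[:,None]
def w2p(d,X):
    k,c=K(d);return cv2.projectPoints(np.asarray(X,float).reshape(-1,1,3),np.array(d['rvec']),np.array(d['tvec']),k,c)[0].reshape(-1,2)
E
python3 - <<'E'
from h import *
import pickle
for n,(x0,y0,x1,y1) in dict(top=(205,95,425,265),scene=(190,120,460,320)).items():
    d=get_image(n);pickle.dump(d,open(n+'.pkl','wb'))
    im=cv2.resize(d['image'][y0:y1,x0:x1,::-1],None,fx=800/(x1-x0) if n=='top' else 2.96,fy=800/(x1-x0) if n=='top' else 2.96,interpolation=cv2.INTER_CUBIC)
    cv2.imwrite(f'pics/{n}1.png',im[:600,:800]);print(n,im.shape)
    for l in ['plinth','dish','stand','flask','beaker','jar','funnel','amber','mortar','caption']:
        for r in recognise(l,d)[:3]:print(l,round(r['p'],2),np.round(np.array(r['at'])*[640,400],1), p2w(d,np.array(r['at'])*[640,400],.04)[0].round(3))
E
```

```text
top (618, 800, 3)
plinth 0.79 [394.5 255.7] [ 0.374 -0.283  0.04 ]
plinth 0.73 [330.3 264.5] [ 0.341 -0.059  0.04 ]
plinth 0.72 [373.4 210.4] [ 0.532 -0.21   0.04 ]
dish 0.8 [383.1 202.6] [ 0.56  -0.245  0.04 ]
stand 0.85 [245.2 183.2] [0.624 0.246 0.04 ]
flask 0.6 [289.9 226. ] [0.473 0.084 0.04 ]
beaker 0.48 [306.  161.5] [0.706 0.031 0.04 ]
jar 0.52 [235.9 185.1] [0.616 0.279 0.04 ]
jar 0.3 [381. 202.] [ 0.563 -0.237  0.04 ]
funnel 0.78 [231.8 219.3] [0.494 0.289 0.04 ]
funnel 0.67 [236.7 184.8] [0.617 0.276 0.04 ]
mortar 0.64 [180.2 213.2] [0.513 0.472 0.04 ]
mortar 0.17 [245.  186.7] [0.611 0.246 0.04 ]
caption 0.91 [443.4 202.4] [ 0.564 -0.46   0.04 ]
scene (592, 799, 3)
plinth 0.64 [244.  215.4] [ 0.581 -0.217  0.04 ]
plinth 0.64 [225.3 160.1] [ 0.387 -0.295  0.04 ]
plinth 0.62 [303.9 151.5] [ 0.357 -0.052  0.04 ]
dish 0.89 [237.2 203.4] [ 0.542 -0.24   0.04 ]
stand 0.89 [408.4 236.5] [0.651 0.239 0.04 ]
flask 0.72 [350.9 173.4] [0.441 0.091 0.04 ]
flask 0.24 [424.2 218.1] [0.594 0.29  0.04 ]
beaker 0.7 [334.4 239.6] [0.658 0.037 0.04 ]
jar 0.48 [425.7 221.8] [0.606 0.292 0.04 ]
funnel 0.81 [422.4 184.8] [0.484 0.3   0.04 ]
amber 0.72 [423.9 248.5] [0.686 0.276 0.04 ]
amber 0.45 [235.7 203.3] [ 0.541 -0.245  0.04 ]
mortar 0.6 [484.6 194.7] [0.519 0.476 0.04 ]
caption 0.81 [162.8 214.4] [ 0.576 -0.45   0.04 ]
```

View pics/top1.png

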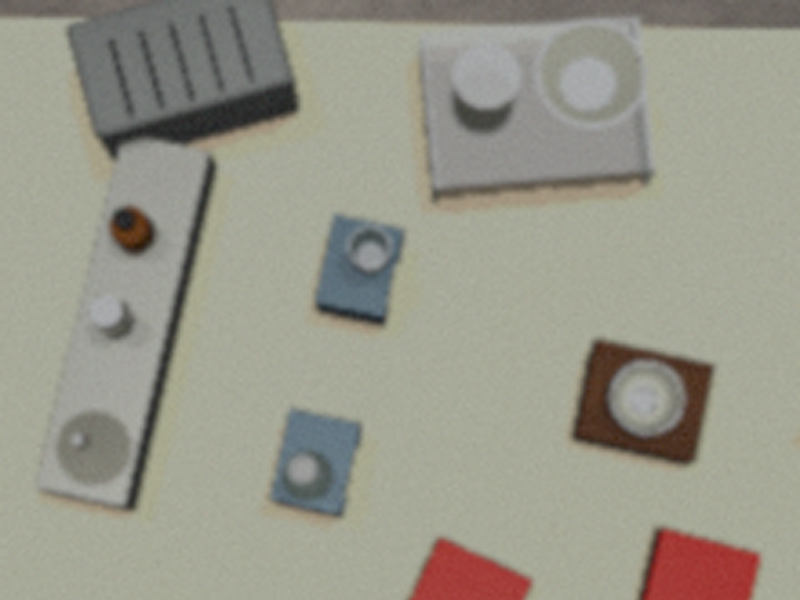

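View pics/scene1.png

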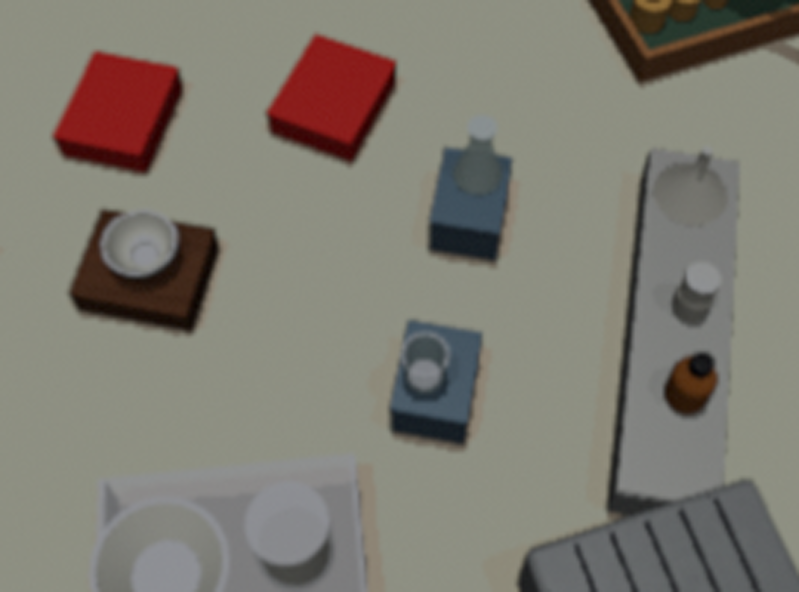

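```bash
cat >> h.py <<'E'
from scipy.optimize import minimize
S=6
def box(pose,x0,x1,y0,y1,z0,z1):
    x,y,a=pose;c,s=np.cos(a),np.sin(a)
    return np.array([[x+c*u-s*v,y+s*u+c*v,z] for u in(x0,x1) for v in(y0,y1) for z in(z0,z1)])
def poly(d,P,off):
    h=cv2.convexHull(((w2p(d,P)-off+.5)*S*16).astype(np.int32).reshape(-1,1,2)); return h
def iou_cost(views,boxes,pose):
    t=0
    for d,off,m in views:
        r=np.zeros(m.shape,np.uint8)
        for b in boxes: cv2.fillConvexPoly(r,poly(d,box(pose,*b),off),1,cv2.LINE_8,4)
        t+=1-(r&m).sum()/max(1,(r|m).sum())
    return t
def mkview(d,mask,hull=True,minarea=60):
    mask=mask.astype(np.uint8)
    ys,xs=np.where(mask);off=np.array([xs.min()-15,ys.min()-15]);off=np.maximum(off,0)
    m=mask[off[1]:ys.max()+15,off[0]:xs.max()+15].astype(np.float32)
    m=(cv2.resize(m,None,fx=S,fy=S,interpolation=cv2.INTER_LINEAR)>.5).astype(np.uint8)
    cs,_=cv2.findContours(m,cv2.RETR_EXTERNAL,cv2.CHAIN_APPROX_NONE)
    o=np.zeros_like(m)
    for c in cs:
        if cv2.contourArea(c)>minarea*S*S: cv2.fillPoly(o,[cv2.convexHull(c)],1)
    return d,off,o
def fit(views,boxes,p0):
    best=None
    for da in(-.1,0,.1):
        r=minimize(lambda p:iou_cost(views,boxes,p),p0,method='Nelder-Mead',options=dict(initial_simplex=np.array(p0)+[[0,0,da],[.02,0,da],[0,.02,da],[0,0,da+.1]],xatol=1e-4,fatol=1e-5))
        if best is None or r.fun<best.fun:best=r
    return best
PL=[(-.06,.06,-.05,.05,0,.04)]
ST=[(-.035,.035,.053,.143,0,.06),(-.035,.035,-.143,-.053,0,.06)]
def masks(d):
    h=cv2.cvtColor(d['image'],cv2.COLOR_RGB2HSV).astype(int)
    return h
def near(d,X,r):
    X=np.array(X);p=w2p(d,X)[0];m=np.zeros(d['image'].shape[:2],bool)
    yy,xx=np.mgrid[:m.shape[0],:m.shape[1]];return np.hypot(xx-p[0],yy-p[1])<r
def brown(d,X,r=40):
    h=masks(d);return (h[...,0]<18)&(h[...,1]>100)&(h[...,2]<150)&near(d,X,r)
def blue(d,X,r=70):
    h=masks(d);return (h[...,0]>92)&(h[...,0]<120)&(h[...,1]>60)&near(d,X,r)
E
python3 - <<'E'
from h import *
import pickle
D={n:pickle.load(open(n+'.pkl','rb')) for n in('top','scene')}
V={};
for n,d in D.items():
    a=mkview(d,brown(d,[.552,-.24,.02]));b=mkview(d,blue(d,[.575,.06,.06]))
    V[n]=(a,b)
    cv2.imwrite(f'pics/m_{n}.png',np.hstack([cv2.resize(v[2]*255,(390,390)) for v in(a,b)]))
p0=[.552,-.24,.2];s0=[.575,.06,.2]
for k in(['top'],['scene'],['top','scene']):
    r=fit([V[n][0] for n in k],PL,p0);q=fit([V[n][1] for n in k],ST,s0)
    print(k,'plinth',r.x.round(4),np.degrees(r.x[2]),r.fun,'stand',q.x.round(4),np.degrees(q.x[2]),q.fun)
pickle.dump((r.x,q.x),open('pose.pkl','wb'))
for n,d in D.items():
    im=cv2.resize(d['image'][:,:,::-1],None,fx=4,fy=4,interpolation=cv2.INTER_CUBIC)
    bs=[(r.x,PL[0]),(q.x,ST[0]),(q.x,ST[1]),(q.x,(.167,.257,-.18,.18,0,.06))]
    for p,b in bs:
        P=((w2p(d,box(p,*b))+.5)*4).astype(int)
        for i in range(8):
            for j in range(i):
                if bin(i^j).count('1')==1:cv2.line(im,tuple(map(int,P[i])),tuple(map(int,P[j])),(0,255,255),1)
    x,y=(205,95) if n=='top' else (200,150)
    o=im[4*y:4*y+600,4*x:4*x+800];cv2.imwrite(f'pics/ov_{n}.png',o)
E
```

```text
['top'] plinth [ 0.5567 -0.2406  0.0104] 0.5970933014396832 0.26017894842666134 stand [0.575 0.06  0.1  ] 5.729577951308233 1.0
['scene'] plinth [ 0.5492 -0.2362 -0.389 ] -22.28957717427334 0.2840061578011269 stand [0.5811 0.065  1.3794] 79.03431185146158 0.12744569840639708
['top', 'scene'] plinth [ 0.5459 -0.2382 -0.3245] -18.59015906822934 0.5671683392608804 stand [0.6833 0.1449 0.0165] 0.9444674735375184 1.1356123288414257
```

View pics/ov_top.png

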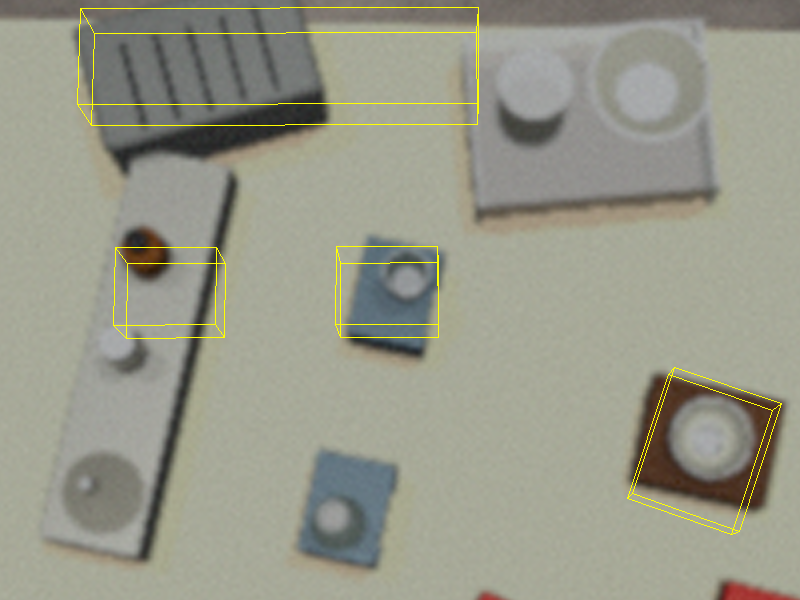

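View pics/ov_scene.png

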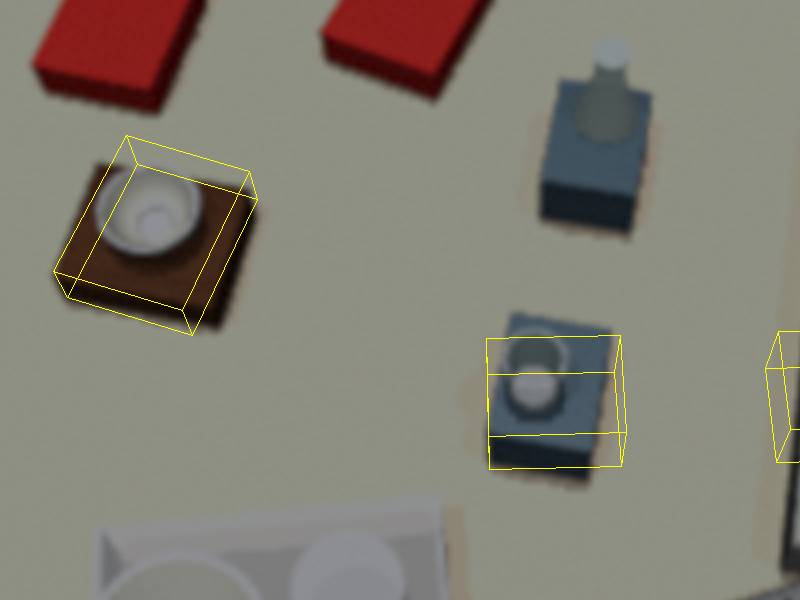

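View pics/m_top.png

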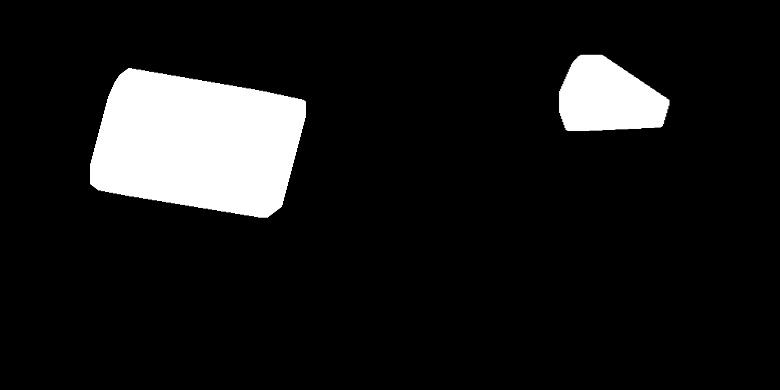

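```bash
cat > fit.py <<'E'
from h import *
import pickle,sys
def run(D,p0,s0=None,tag='',show=True):
    V={}
    for n,d in D.items():
        a=mkview(d,brown(d,[p0[0],p0[1],.02]));b=mkview(d,blue(d,[.575,.06,.06]),minarea=100) if s0 is not None else None
        V[n]=(a,b)
    q=None
    for k in(['top'],['scene'],['top','scene']):
        r=fit([V[n][0] for n in k],PL,p0)
        print(k,'plinth',r.x.round(4),np.degrees(r.x[2]).round(2),round(r.fun,3))
        if s0 is not None:
            q=fit([V[n][1] for n in k],ST,s0);print('   stand',q.x.round(4),np.degrees(q.x[2]).round(2),round(q.fun,3))
    return r.x,(q.x if q is not None else None)
def overlay(D,p,s,tag):
    for n,d in D.items():
        im=cv2.resize(d['image'][:,:,::-1],None,fx=4,fy=4,interpolation=cv2.INTER_CUBIC)
        for P,b in [(p,PL[0]),(s,ST[0]),(s,ST[1]),(s,(.167,.257,-.18,.18,0,.06))]:
            P=((w2p(d,box(P,*b))+.5)*4).astype(int)
            for i in range(8):
                for j in range(i):
                    if bin(i^j).count('1')==1:cv2.line(im,tuple(map(int,P[i])),tuple(map(int,P[j])),(0,255,255),1)
        x,y=(210,110) if n=='top' else (210,150)
        cv2.imwrite(f'pics/ov_{n}{tag}.png',im[4*y:4*y+600,4*x:4*x+800])
E
sed -i 's/h\[...,1\]>60)/h[...,1]>45)/' h.py
python3 - <<'E'
from fit import *
D={n:pickle.load(open(n+'.pkl','rb')) for n in('top','scene')}
d=D['top'];h=masks(d);print(h[168,298],h[215,290],h[222,297],h[150,330],h[205,370])
for n in D: 
    v=mkview(D[n],blue(D[n],[.575,.06,.06]),minarea=100);cv2.imwrite(f'pics/mb_{n}.png',v[2]*255);print(v[2].shape)
p,s=run(D,[.552,-.24,1.4],[.575,.06,1.35])
pickle.dump((p,s),open('pose.pkl','wb'));overlay(D,p,s,'b')
E
```

```text
[101  64 111] [ 99  56 131] [102  59 134] [ 20  56 155] [ 11 150  73]
(654, 378)
(768, 414)
['top'] plinth [ 0.5538 -0.2392  1.3344] 76.45 0.126
   stand [0.5825 0.0593 1.3949] 79.92 0.174
['scene'] plinth [ 0.5508 -0.2373  1.3578] 77.79 0.179
   stand [0.581  0.0637 1.3828] 79.23 0.097
['top', 'scene'] plinth [ 0.551  -0.2398  1.3427] 76.93 0.307
   stand [0.5823 0.0627 1.379 ] 79.01 0.276
```

View pics/ov_topb.png

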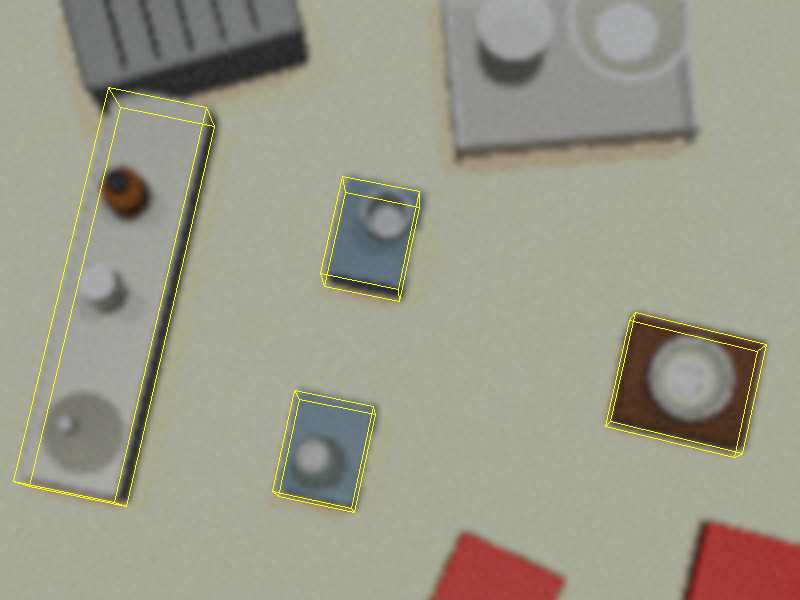

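View pics/ov_sceneb.png

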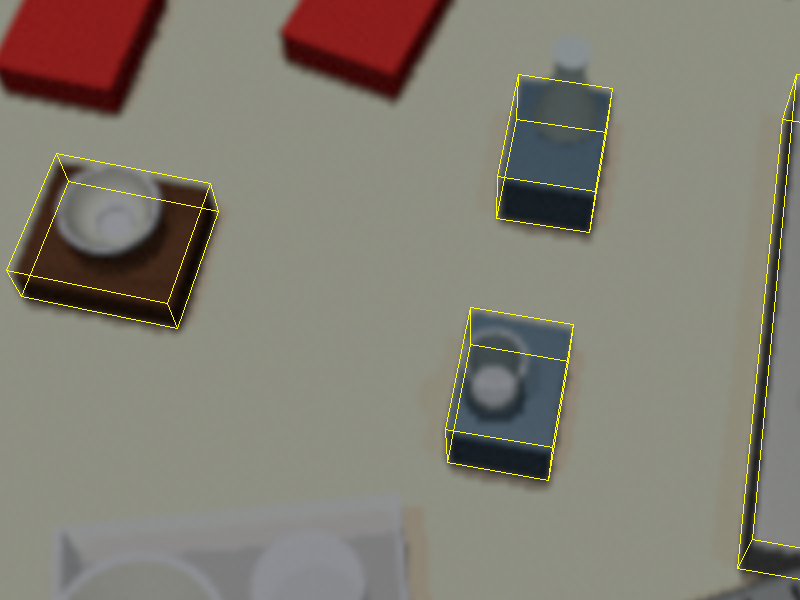

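>>> drive_tool:
  targets:
    - [[0, -0.34, -0.27, 0, 0, 0, 0.3], [0, -0.68, -0.55, 0, 0, 0, 0.3], [0, -0.68, -0.55, 0, 0, 0, 0.3], [0, -0.68, -0.55, 0, 0, 0, 0.3], [0, -0.68, -0.55, 0, 0, 0, 0.3]]

```text
time_s: 1.7
position: [0.3027, 0.3361, 0.2315]
tool_rot: [[0.0, -0.927, 0.376], [0.0, 0.376, 0.927], [-1.0, -0.0, 0.0]]
ft_force: [0.7, 0.7, -0.4]
grip_width: 0.0554
```

>>> drive_tool:
  targets:
    - [[0, -0.68, -0.55, 0, 0, 0, 0.3], [0, -0.68, -0.55, 0, 0, 0, 0.3], [0, -0.68, -0.55, 0, 0, 0, 0.3], [0, -0.68, -0.55, 0, 0, 0, 0.3], [0, -0.68, -0.55, 0, 0, 0, 0.3]]

```text
time_s: 2.2
position: [0.4086, 0.1445, 0.2316]
tool_rot: [[0.001, -0.926, 0.376], [0.0, 0.376, 0.926], [-1.0, -0.001, 0.0]]
ft_force: [0.3, 0.8, 0.2]
grip_width: 0.0554
```

>>> drive_tool:
  targets:
    - [[0, -0.68, -0.55, 0, 0, 0, 0.3], [0, -0.68, -0.55, 0, 0, 0, 0.3], [0, -0.68, -0.55, 0, 0, 0, 0.3], [0, -0.68, -0.55, 0, 0, 0, 0.3], [0, -0.68, -0.55, 0, 0, 0, 0.3]]

```text
time_s: 2.7
position: [0.5144, -0.047, 0.2314]
tool_rot: [[0.0, -0.926, 0.377], [-0.0, 0.377, 0.926], [-1.0, -0.0, 0.0]]
ft_force: [0.1, 1.4, -0.4]
grip_width: 0.0557
```

>>> drive_tool:
  targets:
    - [[0, -0.68, -0.55, 0, 0, 0, 0.3], [0, -0.68, -0.55, 0, 0, 0, 0.3], [0, -0.68, -0.55, 0, 0, 0, 0.3], [0, -0.68, -0.55, 0, 0, 0, 0.3], [0, -0.5, -0.4, 0, 0, 0, 0.3]]

```text
time_s: 3.2
position: [0.6147, -0.2287, 0.2308]
tool_rot: [[-0.0, -0.926, 0.377], [-0.0, 0.377, 0.926], [-1.0, 0.0, -0.0]]
ft_force: [0.0, 0.7, -0.1]
grip_width: 0.0555
```

>>> drive_tool:
  targets:
    - [[0, -0.52, -0.42, 0, 0, 0, 0.3], [0, 0, 0, -0.1, 0, 0, 0.3], [0, 0, 0, -0.095, 0, 0, 0.3], [0, 0, 0, 0, 0, 0, 0.3]]

```text
time_s: 3.6
position: [0.6302, -0.2557, 0.231]
tool_rot: [[-0.0, -0.982, 0.189], [0.0, 0.189, 0.982], [-1.0, 0.0, 0.0]]
ft_force: [0.1, 0.0, 0.3]
grip_width: 0.0558
```

```bash
cat > go.py <<'E'
# usage: go.py sx sy z yawdeg(jaw, rel. stand x)  -> needed total in tool axes
from h import *
import pickle,sys
p,s=pickle.load(open('pose.pkl','rb'))
o=observe();R=np.array(o['tool_rot']);P=np.array(o['position'])
c,n=np.cos(s[2]),np.sin(s[2])
St=np.array([[c,-n,0],[n,c,0],[0,0,1]]);T=np.array([s[0],s[1],0])
loc=St.T@(P-T);jw=St.T@R[:,2]
print('t',round(o['time_s'],2),'stand-frame tcp',loc.round(4),'jaw yaw',np.degrees(np.arctan2(jw[1],jw[0])).round(2),'toolx z',R[2,0].round(4),'grip',round(o['grip_width'],4),'F stand',(St.T@np.array(o['ft_force'])).round(1),'q',np.round(o['q'],1))
if len(sys.argv)>4:
    g=np.array([float(a) for a in sys.argv[1:4]]);a=s[2]+np.radians(float(sys.argv[4]))
    z=np.array([np.cos(a),np.sin(a),0]);x=np.array([0,0,-1.]);Rt=np.c_[x,np.cross(z,x),z]
    print('shift units (current axes)',(R.T@(St@g+T-P)/.05).round(3),'(target axes)',(Rt.T@(St@g+T-P)/.05).round(3),'turn',cv2.Rodrigues(R.T@Rt)[0].ravel().round(3))
E
python3 go.py -.303 -.108 .2 0
```

```text
t 3.6 stand-frame tcp [-0.3033 -0.1078  0.231 ] jaw yaw 0.09 toolx z -1.0 grip 0.0558 F stand [ 0.1 -0.1  0.3] q [ -32.    35.6   50.4    0.    94.  -111.1]
shift units (current axes) [ 0.62  -0.005  0.007] (target axes) [ 0.62  -0.005  0.007] turn [ 0.002  0.    -0.   ]
```

>>> drive_tool:
  targets:
    - [[0.7, 0, 0, 0, 0, 0, 0.3], [0.8, 0, 0, 0, 0, 0, 0.3], [0.8, 0, 0, 0, 0, 0, 0.3], [0.7, 0, 0, 0, 0, 0, 0.3], [0.4, 0, 0, 0, 0, 0, 0.3]]

```text
time_s: 4.1
position: [0.6291, -0.2546, 0.0582]
tool_rot: [[-0.004, -0.981, 0.192], [0.002, 0.192, 0.981], [-1.0, 0.004, 0.001]]
ft_force: [0.5, -0.1, 0.4]
grip_width: 0.0553
```

>>> drive_tool:
  targets:
    - [[0.4, 0, 0, 0, 0, 0, 0.3], [0.3, 0, 0, 0, 0, 0, 0.3], [0.15, 0, 0, 0, 0, 0, 0.3], [0.12, 0, 0, 0, 0, 0, 0.3], [0, 0, 0, 0, 0, 0, 0.3]]

```text
time_s: 4.6
position: [0.6302, -0.2554, 0.0127]
tool_rot: [[-0.0, -0.982, 0.19], [0.0, 0.19, 0.982], [-1.0, 0.0, 0.0]]
ft_force: [-0.3, -0.3, 0.5]
grip_width: 0.0557
```

```bash
python3 go.py; python3 - <<'E'
from h import *
for n,(x,y) in dict(scene=(180,140),top=(300,130)).items():
    d=get_image(n);cv2.imwrite(f'pics/{n}2.png',cv2.resize(d['image'][y:y+130,x:x+160,::-1],None,fx=4.5,fy=4.5,interpolation=cv2.INTER_CUBIC))
E
```

```text
t 4.6 stand-frame tcp [-0.3031 -0.1077  0.0127] jaw yaw 0.04 toolx z -1.0 grip 0.0557 F stand [-0.4  0.2  0.5] q [ -32.    46.1   66.9   -0.    67.  -111.1]
```

View pics/scene2.png

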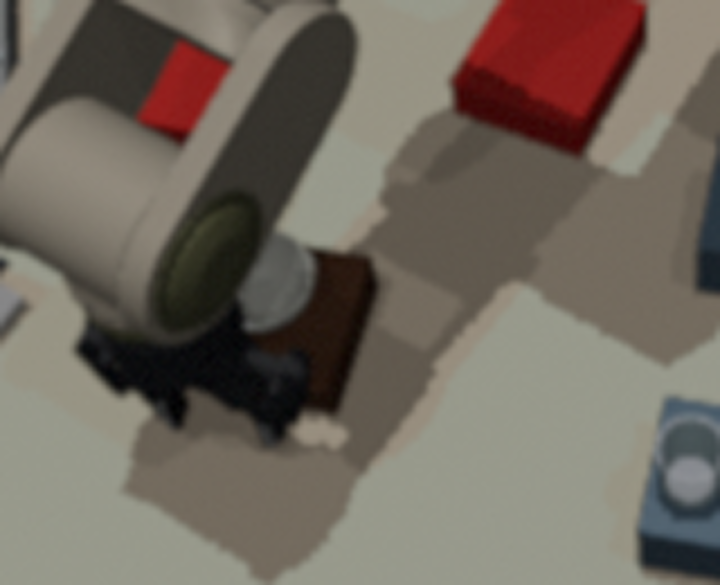

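View pics/top2.png

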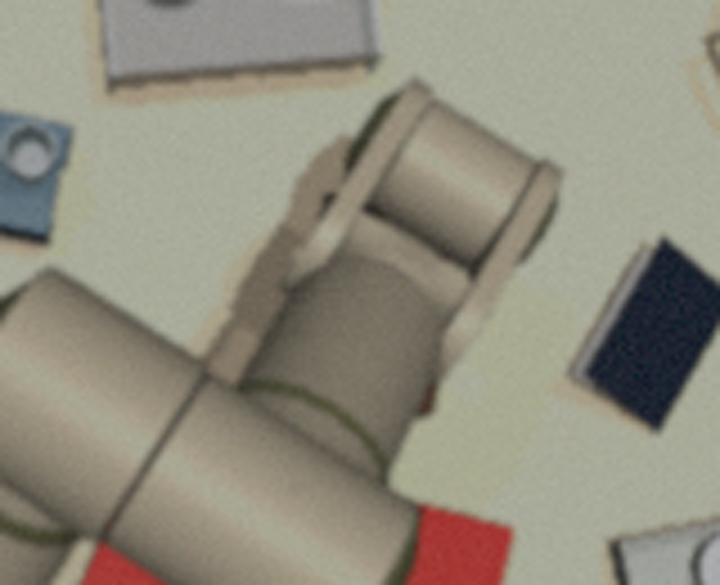

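```bash
python3 - <<'E'
from h import *
import pickle
d=pickle.load(open('scene.pkl','rb'))
for z in np.arange(0,.4,.05):print(z.round(2),(w2p(d,[.63,-.255,z])[0]-[180,140])*4.5)
E
```

```text
0.0 [232.20035153 437.07850319]
0.05 [214.47001419 402.29787559]
0.1 [195.22434852 364.51902271]
0.15 [174.26230325 323.34044971]
0.2 [151.34601459 278.28638991]
0.25 [126.192091 228.789012]
0.3 [ 98.46034119 174.1653328 ]
0.35 [ 67.73904555 113.58693771]
```

>>> drive_tool:
  targets:
    - [[0, 0.06, 0, 0, 0, 0, 0.3], [0, 0.1, 0, 0, 0, 0, 0.3], [0, 0.1, 0, 0, 0, 0, 0.3], [0, 0.06, 0, 0, 0, 0, 0.3], [0, 0, 0, 0, 0, 0, 0.3]]

```text
time_s: 5.2
position: [0.6141, -0.2524, 0.0131]
tool_rot: [[-0.0, -0.982, 0.19], [0.0, 0.19, 0.982], [-1.0, 0.0, -0.0]]
ft_force: [-0.2, -0.3, -0.0]
grip_width: 0.0554
```

>>> drive_tool:
  targets:
    - [[0, 0.04, 0, 0, 0, 0, 0.3], [0, 0.05, 0, 0, 0, 0, 0.3], [0, 0.05, 0, 0, 0, 0, 0.3], [0, 0.06, 0, 0, 0, 0, 0.3], [0, 0.06, 0, 0, 0, 0, 0.3]]

```text
time_s: 5.7
position: [0.6017, -0.25, 0.0131]
tool_rot: [[0.001, -0.982, 0.19], [-0.0, 0.19, 0.982], [-1.0, -0.001, -0.0]]
ft_force: [3.0, -0.1, 0.8]
grip_width: 0.0556
```

```bash
python3 go.py -.303 -.061 .013 0
```

```text
t 5.7 stand-frame tcp [-0.3033 -0.0787  0.0131] jaw yaw 0.06 toolx z -1.0 grip 0.0556 F stand [ 0.4 -3.   0.8] q [ -33.    43.8   72.5   -0.    63.7 -112. ]
shift units (current axes) [0.001 0.354 0.006] (target axes) [0.001 0.354 0.005] turn [ 0.001 -0.     0.001]
```

>>> drive_tool:
  targets:
    - [[0, 0.07, 0, 0, 0, 0, 0.3], [0, 0.07, 0, 0, 0, 0, 0.3], [0, 0.07, 0, 0, 0, 0, 0.3], [0, 0.06, 0, 0, 0, 0, 0.3], [0, 0.04, 0, 0, 0, 0, 0.3]]

```text
time_s: 6.2
position: [0.5863, -0.247, 0.0129]
tool_rot: [[0.0, -0.982, 0.19], [-0.0, 0.19, 0.982], [-1.0, -0.0, -0.0]]
ft_force: [4.1, -0.7, 2.7]
grip_width: 0.056
```

>>> drive_tool:
  targets:
    - [[0, 0.02, 0, 0, 0, 0, 0.3], [0, 0.01, 0, 0, 0, 0, 0.3], [0, 0, 0, 0, 0, 0, 0.3]]

```text
time_s: 6.5
position: [0.585, -0.2467, 0.0128]
tool_rot: [[-0.0, -0.982, 0.19], [-0.0, 0.19, 0.982], [-1.0, 0.0, -0.0]]
ft_force: [2.8, -0.2, 2.5]
grip_width: 0.0553
```

```bash
python3 go.py -.303 -.061 .013 0
```

```text
t 6.5 stand-frame tcp [-0.3032 -0.0617  0.0128] jaw yaw 0.06 toolx z -1.0 grip 0.0553 F stand [ 0.4 -2.8  2.5] q [ -33.5   42.5   75.6   -0.    62.  -112.6]
shift units (current axes) [-0.003  0.014  0.004] (target axes) [-0.003  0.014  0.004] turn [ 0.001 -0.    -0.   ]
```

>>> drive_tool:
  targets:
    - [[0, -0.1, 0, 0, 0, 0, 0.3], [0, -0.3, 0, 0, 0, 0, 0.3], [0, -0.4, 0, 0, 0, 0, 0.3], [-0.5, -0.2, 0, 0, 0, 0, 0.3], [-0.9, 0, 0, 0, 0, 0, 0.3]]

```text
time_s: 7.0
position: [0.6332, -0.2553, 0.0795]
tool_rot: [[-0.008, -0.982, 0.189], [0.005, 0.189, 0.982], [-1.0, 0.009, 0.003]]
ft_force: [-0.4, -0.4, 1.2]
grip_width: 0.0554
```

>>> drive_tool:
  targets:
    - [[-0.9, 0, 0, 0, 0, 0, 0.3], [-0.9, 0, -0.2, 0, 0, 0, 0.3], [-0.2, 0, -0.9, 0, 0, 0, 0.3], [0, 0, -0.9, 0, 0, 0, 0.3], [0, 0, -0.9, 0, 0, 0, 0.3]]

```text
time_s: 7.5
position: [0.606, -0.3996, 0.1828]
tool_rot: [[-0.001, -0.982, 0.189], [0.001, 0.189, 0.982], [-1.0, 0.002, 0.001]]
ft_force: [0.4, -0.0, -0.9]
grip_width: 0.0554
```

```bash
python3 go.py -.40 0 .1 -90; python3 - <<'E'
from fit import *
D={n:get_image(n) for n in('top','scene')}
pickle.dump(D,open('D2.pkl','wb'))
_,s=pickle.load(open('pose.pkl','rb'))
c,n=np.cos(s[2]),np.sin(s[2]);g=np.array(s[:2])+[c*-.303,n*-.303]
p,_=run(D,[g[0],g[1],s[2]])
overlay(D,p,s,'c')
for n in D:
    im=D[n]['image'];cv2.imwrite(f'pics/{n}3.png',im[:,:,::-1])
E
```

```text
t 7.5 stand-frame tcp [-0.4492 -0.1114  0.1828] jaw yaw 0.1 toolx z -1.0 grip 0.0554 F stand [ 0.  -0.4 -0.9] q [ -42.7   42.3   45.1   -0.    92.7 -121.8]
shift units (current axes) [1.659 2.223 0.987] (target axes) [ 1.655  0.984 -2.228] turn [ 1.572e+00 -1.000e-03 -2.000e-03]
['top'] plinth [ 0.5318 -0.2299  1.1757] 67.37 0.267
['scene'] plinth [ 0.5218 -0.2336  1.4308] 81.98 0.259
['top', 'scene'] plinth [ 0.5214 -0.2338  1.4053] 80.52 0.53
```

View pics/ov_topc.png

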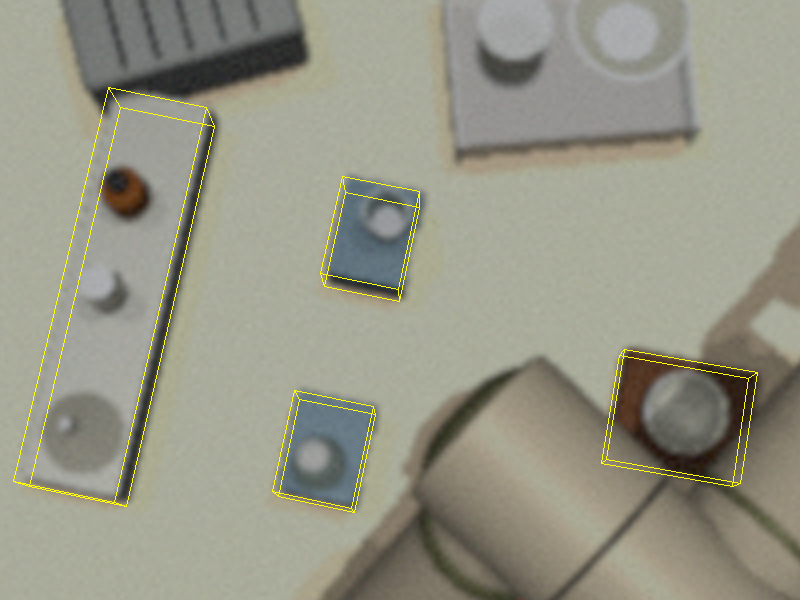

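View pics/ov_scenec.png

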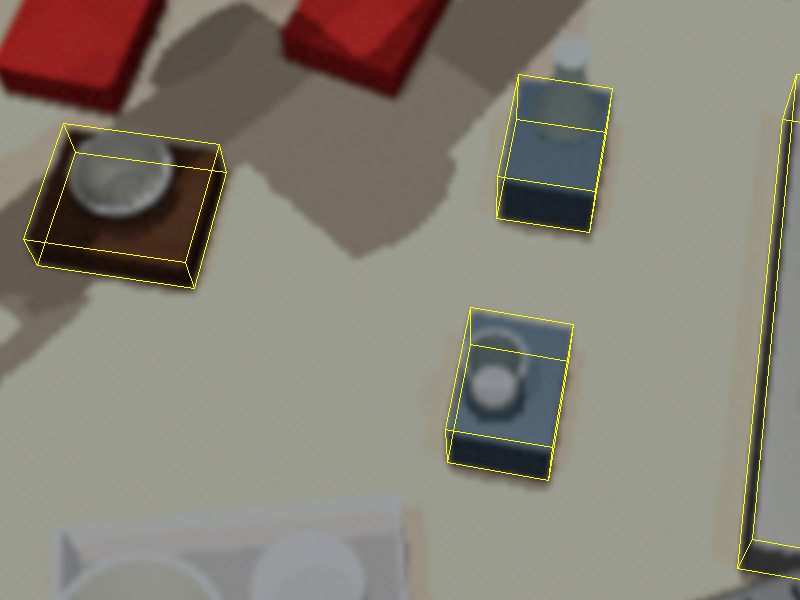

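>>> drive_tool:
  targets:
    - [[0, 0, 0, 0.143, 0, 0, 0.3], [0, 0, 0, 0.143, 0, 0, 0.3], [0, 0, 0, 0.143, 0, 0, 0.3], [0, 0, 0, 0.143, 0, 0, 0.3], [0, 0, 0, 0.143, 0, 0, 0.3]]

```text
time_s: 8.1
position: [0.6064, -0.3978, 0.1819]
tool_rot: [[-0.002, -0.613, 0.79], [0.002, 0.79, 0.613], [-1.0, 0.003, -0.001]]
ft_force: [0.1, -0.9, 0.2]
grip_width: 0.0554
```

>>> drive_tool:
  targets:
    - [[0, 0, 0, 0.143, 0, 0, 0.3], [0, 0, 0, 0.143, 0, 0, 0.3], [0, 0, 0, 0.143, 0, 0, 0.3], [0, 0, 0, 0.143, 0, 0, 0.3], [0, 0, 0, 0.143, 0, 0, 0.3]]

```text
time_s: 8.6
position: [0.6065, -0.3978, 0.1819]
tool_rot: [[-0.002, 0.055, 0.998], [0.002, 0.998, -0.055], [-1.0, 0.002, -0.002]]
ft_force: [0.5, 0.2, -0.3]
grip_width: 0.0556
```

>>> drive_tool:
  targets:
    - [[0, 0, 0, 0.142, 0, 0, 0.3], [0, 0.3, -0.7, 0, 0, 0, 0.3], [0, 0.3, -0.7, 0, 0, 0, 0.3], [0, 0.3, -0.7, 0, 0, 0, 0.3], [0.3, 0, 0, 0, 0, 0, 0.3]]

```text
time_s: 9.1
position: [0.5097, -0.3316, 0.1693]
tool_rot: [[-0.001, 0.19, 0.982], [0.001, 0.982, -0.19], [-1.0, 0.0, -0.001]]
ft_force: [1.5, -0.4, 0.0]
grip_width: 0.0553
```

```bash
python3 go.py -.40 0 .1 -90
```

```text
t 9.1 stand-frame tcp [-0.4009 -0.0039  0.1693] jaw yaw -89.98 toolx z -1.0 grip 0.0553 F stand [-0.1 -1.6  0. ] q [-44.2  30.4  70.4  -0.   79.3 -33.2]
shift units (current axes) [ 1.387  0.017 -0.077] (target axes) [ 1.387  0.018 -0.079] turn [ 0.    -0.001 -0.   ]
```

>>> drive_tool:
  targets:
    - [[0.6, 0.02, -0.08, 0, 0, 0, 0.3], [0.7, 0, 0, 0, 0, 0, 0.3], [0.7, 0, 0, 0, 0, 0, 0.3], [0.5, 0, 0, 0, 0, 0, 0.3], [0.3, 0, 0, 0, 0, 0, 0.3]]

```text
time_s: 9.6
position: [0.5074, -0.3311, 0.025]
tool_rot: [[-0.004, 0.19, 0.982], [0.004, 0.982, -0.19], [-1.0, 0.003, -0.005]]
ft_force: [-0.4, -0.5, -0.1]
grip_width: 0.0558
```

>>> drive_tool:
  targets:
    - [[0.2, 0, 0, 0, 0, 0, 0.3], [0.12, 0, 0, 0, 0, 0, 0.3], [0, 0, 0, 0, 0, 0, 0.3]]

```text
time_s: 9.9
position: [0.5083, -0.3323, 0.0114]
tool_rot: [[-0.001, 0.191, 0.982], [0.001, 0.982, -0.191], [-1.0, 0.001, -0.001]]
ft_force: [0.4, 0.3, -0.1]
grip_width: 0.0557
```

```bash
python3 go.py -.374 0 .013 -90
```

```text
t 9.9 stand-frame tcp [-0.4018 -0.0027  0.0114] jaw yaw -90.0 toolx z -1.0 grip 0.0557 F stand [ 0.4 -0.3 -0.1] q [-44.3  40.5  80.6  -0.   59.  -33.3]
shift units (current axes) [-0.031  0.556 -0.053] (target axes) [-0.032  0.556 -0.053] turn [-0.    -0.001 -0.001]
```

>>> drive_tool:
  targets:
    - [[0, 0.1, -0.05, 0, 0, 0, 0.3], [0, 0.15, 0, 0, 0, 0, 0.3], [0, 0.12, 0, 0, 0, 0, 0.3], [0, 0.07, 0, 0, 0, 0, 0.3], [0, 0.05, 0, 0, 0, 0, 0.3]]

```text
time_s: 10.4
position: [0.5108, -0.3076, 0.0121]
tool_rot: [[0.0, 0.19, 0.982], [-0.0, 0.982, -0.19], [-1.0, -0.0, 0.0]]
ft_force: [-0.3, -0.3, 0.5]
grip_width: 0.0555
```

>>> drive_tool:
  targets:
    - [[0, 0.05, 0, 0, 0, 0, 0.3], [0, 0.05, 0, 0, 0, 0, 0.3], [0, 0.06, 0, 0, 0, 0, 0.3], [0, 0.07, 0, 0, 0, 0, 0.3], [0, 0.08, 0, 0, 0, 0, 0.3]]

```text
time_s: 10.9
position: [0.5136, -0.2929, 0.0118]
tool_rot: [[0.0, 0.191, 0.982], [-0.0, 0.982, -0.191], [-1.0, -0.0, 0.0]]
ft_force: [-0.4, -1.5, -0.1]
grip_width: 0.0555
```

>>> drive_tool:
  targets:
    - [[0, 0.09, 0, 0, 0, 0, 0.3], [0, 0.1, 0, 0, 0, 0, 0.3], [0, 0.1, 0, 0, 0, 0, 0.3], [0, 0.1, 0, 0, 0, 0, 0.3], [0, 0.1, 0, 0, 0, 0, 0.3]]

```text
time_s: 11.4
position: [0.5183, -0.2683, 0.0118]
tool_rot: [[-0.0, 0.191, 0.982], [0.0, 0.982, -0.191], [-1.0, 0.0, -0.0]]
ft_force: [-1.4, -1.6, 0.3]
grip_width: 0.0554
```

```bash
python3 go.py -.374 0 .013 -90
```

```text
t 11.4 stand-frame tcp [-3.371e-01 -3.000e-04  1.180e-02] jaw yaw -90.01 toolx z -1.0 grip 0.0554 F stand [-1.9  1.1  0.3] q [-39.   38.8  84.8   0.   56.5 -28. ]
shift units (current axes) [-0.023 -0.737 -0.007] (target axes) [-0.023 -0.737 -0.007] turn [-0. -0. -0.]
```

>>> drive_tool:
  targets:
    - [[0, 0.1, 0, 0, 0, 0, 0.3], [0, 0.1, 0, 0, 0, 0, 0.3], [0, 0.1, 0, 0, 0, 0, 0.3], [0, 0.1, 0, 0, 0, 0, 0.3], [0, 0.1, 0, 0, 0, 0, 0.3]]

```text
time_s: 11.9
position: [0.5231, -0.2439, 0.0118]
tool_rot: [[-0.0, 0.191, 0.982], [-0.0, 0.982, -0.191], [-1.0, -0.0, 0.0]]
ft_force: [-0.7, -2.1, -0.8]
grip_width: 0.0555
```

>>> drive_tool:
  targets:
    - [[0, 0.1, 0, 0, 0, 0, 0.3], [0, 0.1, 0, 0, 0, 0, 0.3], [0, 0.1, 0, 0, 0, 0, 0.3], [0, 0.1, 0, 0, 0, 0, 0.3], [0, 0.1, 0, 0, 0, 0, 0.3]]

```text
time_s: 12.4
position: [0.5279, -0.2193, 0.0119]
tool_rot: [[0.0, 0.191, 0.982], [-0.0, 0.982, -0.191], [-1.0, -0.0, 0.0]]
ft_force: [0.5, -3.1, 0.7]
grip_width: 0.056
```

>>> drive_tool:
  targets:
    - [[0, 0.1, 0, 0, 0, 0, 0.3], [0, 0.1, 0, 0, 0, 0, 0.3], [0, 0.08, 0, 0, 0, 0, 0.3], [0, 0.05, 0, 0, 0, 0, 0.3], [0, 0, 0, 0, 0, 0, 0.3]]

```text
time_s: 12.9
position: [0.531, -0.2029, 0.0118]
tool_rot: [[-0.0, 0.191, 0.982], [0.001, 0.982, -0.191], [-1.0, 0.001, -0.0]]
ft_force: [-0.2, 0.5, 0.1]
grip_width: 0.0553
```

```bash
python3 go.py -.374 0 .013 -90;python3 - <<'E'
from fit import *
D={n:get_image(n) for n in('scene','top')}
_,s=pickle.load(open('pose.pkl','rb'))
c,n=np.cos(s[2]),np.sin(s[2]);g=np.array(s[:2])+[c*-.198,n*-.198]
overlay(D,[g[0],g[1],s[2]],s,'d')
E
```

```text
t 12.9 stand-frame tcp [-0.2705 -0.0003  0.0118] jaw yaw -89.99 toolx z -1.0 grip 0.0553 F stand [0.4 0.3 0.1] q [-32.9  37.7  87.4   0.   55.  -21.9]
shift units (current axes) [-0.026 -2.07  -0.005] (target axes) [-0.024 -2.07  -0.005] turn [ 0.    -0.    -0.001]
```

View pics/ov_scened.png

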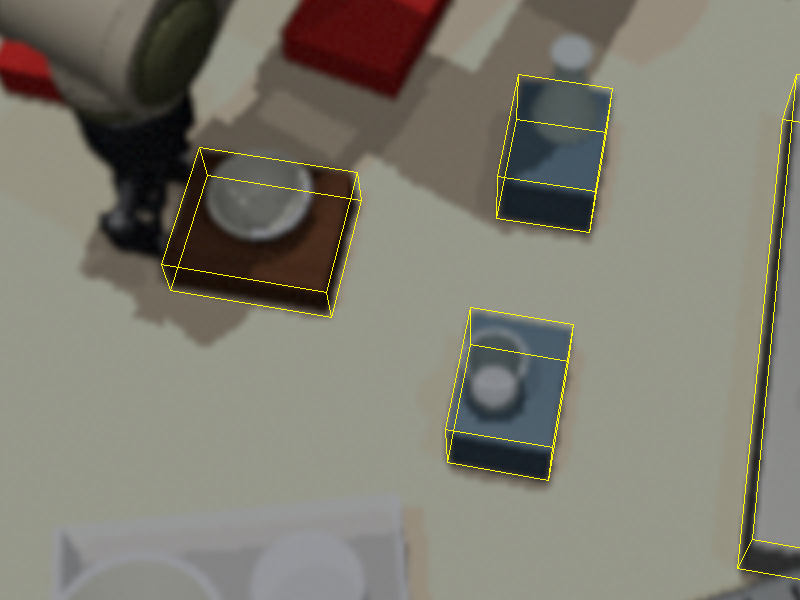

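View pics/ov_topd.png

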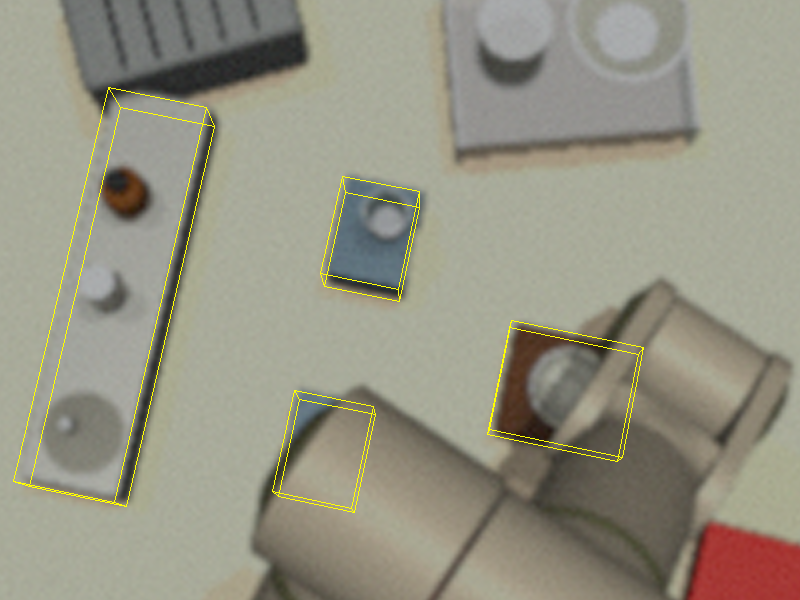

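```bash
cat > zoom.py <<'E'
from fit import *
def zoom(d,p,s,x,y,w,h,f,name):
    im=cv2.resize(d['image'][y:y+h,x:x+w,::-1],None,fx=f,fy=f,interpolation=cv2.INTER_CUBIC)
    im=cv2.convertScaleAbs(im,alpha=1.6,beta=0)
    for P,b in [(p,PL[0]),(s,ST[0]),(s,ST[1])]:
        P=((w2p(d,box(P,*b))-[x,y]+.5)*f).astype(int)
        for i in range(8):
            for j in range(i):
                if bin(i^j).count('1')==1:cv2.line(im,tuple(map(int,P[i])),tuple(map(int,P[j])),(0,255,255),1)
    cv2.imwrite(name,im)
E
python3 - <<'E'
from zoom import *
D={n:get_image(n) for n in('scene','top')};pickle.dump(D,open('D3.pkl','wb'))
_,s=pickle.load(open('pose.pkl','rb'))
c,n=np.cos(s[2]),np.sin(s[2]);g=np.array(s[:2])+[c*-.1995,n*-.1995]
zoom(D['scene'],[*g,s[2]],s,240,165,120,110,6.6,'pics/z1.png')
zoom(D['top'],[*g,s[2]],s,275,145,110,100,6.6,'pics/z2.png')
E
```

```text
(no output)
```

View pics/z1.png

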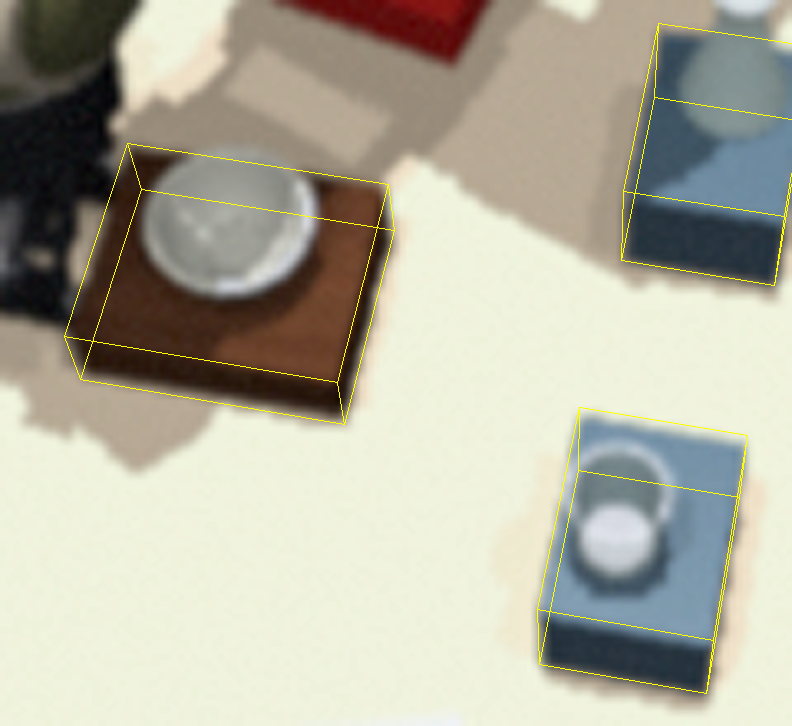

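View pics/z2.png

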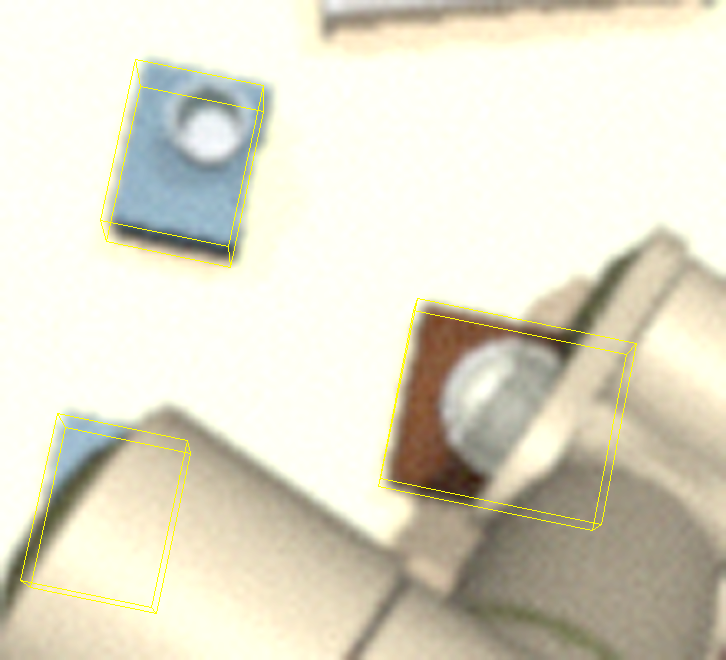

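>>> drive_tool:
  targets:
    - [[0, 0.05, 0, 0, 0, 0, 0.3], [0, 0.08, 0, 0, 0, 0, 0.3], [0, 0.1, 0, 0, 0, 0, 0.3], [0, 0.1, 0, 0, 0, 0, 0.3], [0, 0.1, 0, 0, 0, 0, 0.3]]

```text
time_s: 13.6
position: [0.5351, -0.1819, 0.0118]
tool_rot: [[-0.0, 0.191, 0.982], [0.0, 0.982, -0.191], [-1.0, 0.0, -0.0]]
ft_force: [-1.2, -2.2, -0.9]
grip_width: 0.0558
```

>>> drive_tool:
  targets:
    - [[0, 0.1, 0, 0, 0, 0, 0.3], [0, 0.1, 0, 0, 0, 0, 0.3], [0, 0.1, 0, 0, 0, 0, 0.3], [0, 0.1, 0, 0, 0, 0, 0.3], [0, 0.1, 0, 0, 0, 0, 0.3]]

```text
time_s: 14.1
position: [0.5399, -0.1575, 0.0118]
tool_rot: [[-0.0, 0.191, 0.982], [0.0, 0.982, -0.191], [-1.0, 0.0, -0.0]]
ft_force: [0.9, -1.5, -2.0]
grip_width: 0.0557
```

>>> drive_tool:
  targets:
    - [[0, 0.1, 0, 0, 0, 0, 0.3], [0, 0.1, 0, 0, 0, 0, 0.3], [0, 0.1, 0, 0, 0, 0, 0.3], [0, 0.08, 0, 0, 0, 0, 0.3], [0, 0.05, 0, 0, 0, 0, 0.3]]

```text
time_s: 14.6
position: [0.544, -0.1364, 0.0118]
tool_rot: [[-0.0, 0.191, 0.982], [0.0, 0.982, -0.191], [-1.0, 0.0, -0.0]]
ft_force: [0.1, -1.3, -1.2]
grip_width: 0.0553
```

```bash
python3 go.py -.17 0 .012 -90
cat > zz.py <<'E'
from zoom import *
import sys
D={n:get_image(n) for n in('scene','top')}
_,s=pickle.load(open('pose.pkl','rb'))
o=observe();c,n=np.cos(s[2]),np.sin(s[2])
fx=(np.array(o['position'][:2])-s[:2])@[c,n]
g=np.array(s[:2])+np.array([c,n])*(fx+.071)
zoom(D['scene'],[*g,s[2]],s,270,165,120,110,6.6,f'pics/{sys.argv[1]}s.png')
zoom(D['top'],[*g,s[2]],s,265,145,110,100,6.6,f'pics/{sys.argv[1]}t.png')
E
python3 zz.py e
```

```text
t 14.6 stand-frame tcp [-0.2027 -0.0004  0.0118] jaw yaw -90.0 toolx z -1.0 grip 0.0553 F stand [-1.3 -0.3 -1.2] q [-26.2  37.1  88.7   0.   54.2 -15.2]
shift units (current axes) [-0.004  0.654 -0.007] (target axes) [-0.004  0.654 -0.007] turn [ 0. -0. -0.]
```

View pics/es.png

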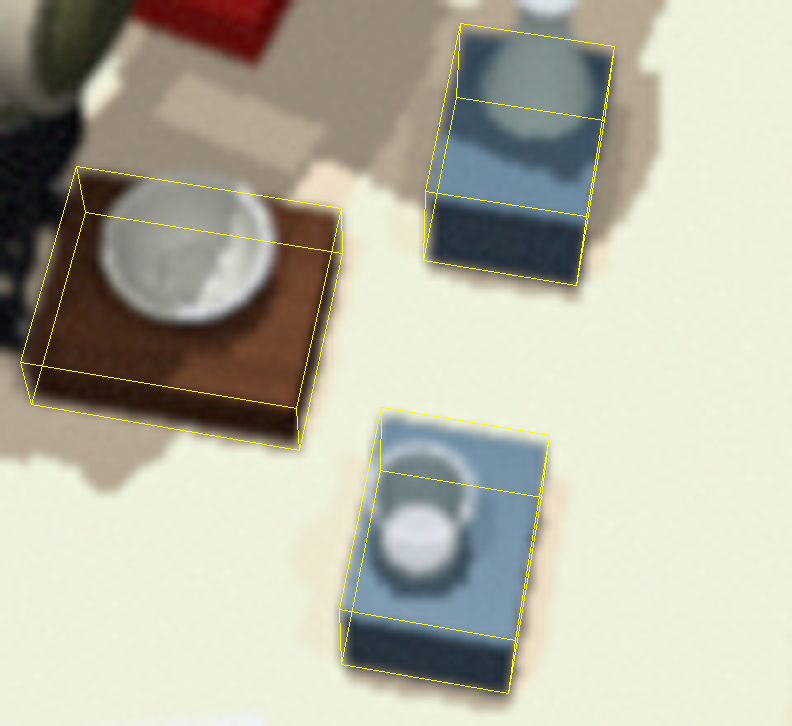

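View pics/et.png

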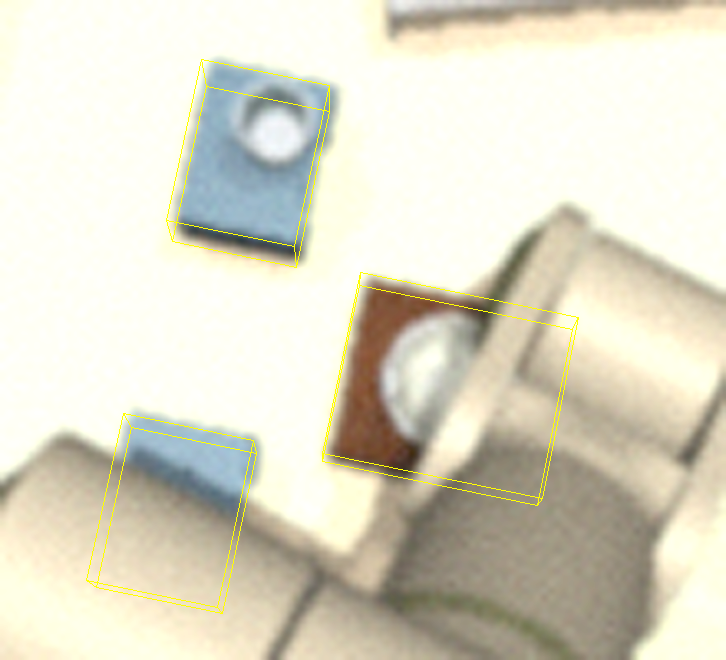

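>>> drive_tool:
  targets:
    - [[0, 0.06, 0, 0, 0, 0, 0.3], [0, 0.08, 0, 0, 0, 0, 0.3], [0, 0.1, 0, 0, 0, 0, 0.3], [0, 0.1, 0, 0, 0, 0, 0.3], [0, 0.08, 0, 0, 0, 0, 0.3]]

```text
time_s: 15.2
position: [0.5481, -0.1157, 0.0119]
tool_rot: [[0.0, 0.191, 0.982], [-0.0, 0.982, -0.191], [-1.0, -0.0, 0.0]]
ft_force: [-0.3, -2.9, 1.0]
grip_width: 0.0555
```

>>> drive_tool:
  targets:
    - [[0, 0.06, 0, 0, 0, 0, 0.3], [0, 0.06, 0, 0, 0, 0, 0.3], [0, 0.06, 0, 0, 0, 0, 0.3], [0, 0.06, 0, 0, 0, 0, 0.3], [0, 0.06, 0, 0, 0, 0, 0.3]]

```text
time_s: 15.7
position: [0.5509, -0.1013, 0.0119]
tool_rot: [[0.0, 0.191, 0.982], [-0.0, 0.982, -0.191], [-1.0, -0.0, 0.0]]
ft_force: [-0.4, -2.6, 1.1]
grip_width: 0.0552
```

>>> drive_tool:
  targets:
    - [[0, 0.06, 0, 0, 0, 0, 0.3], [0, 0.06, 0, 0, 0, 0, 0.3], [0, 0.04, 0, 0, 0, 0, 0.3]]

```text
time_s: 16.0
position: [0.5524, -0.0934, 0.0119]
tool_rot: [[0.0, 0.191, 0.982], [-0.0, 0.982, -0.191], [-1.0, -0.0, 0.0]]
ft_force: [-0.5, -3.0, 1.5]
grip_width: 0.0555
```

```bash
python3 go.py -.17 0 .012 -90; python3 zz.py f
```

```text
t 16.0 stand-frame tcp [-0.1589 -0.0004  0.0119] jaw yaw -90.0 toolx z -1.0 grip 0.0555 F stand [-3.  -0.1  1.5] q [-21.7  37.1  88.8  -0.   54.1 -10.7]
shift units (current axes) [-0.002 -0.223 -0.009] (target axes) [-0.002 -0.223 -0.009] turn [-0.  0.  0.]
```

View pics/fs.png

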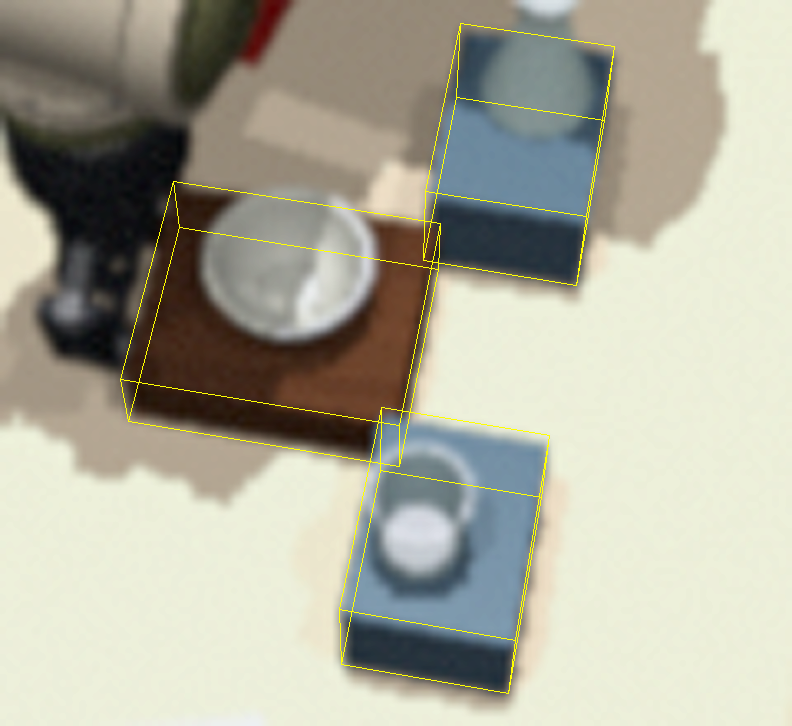

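View pics/ft.png

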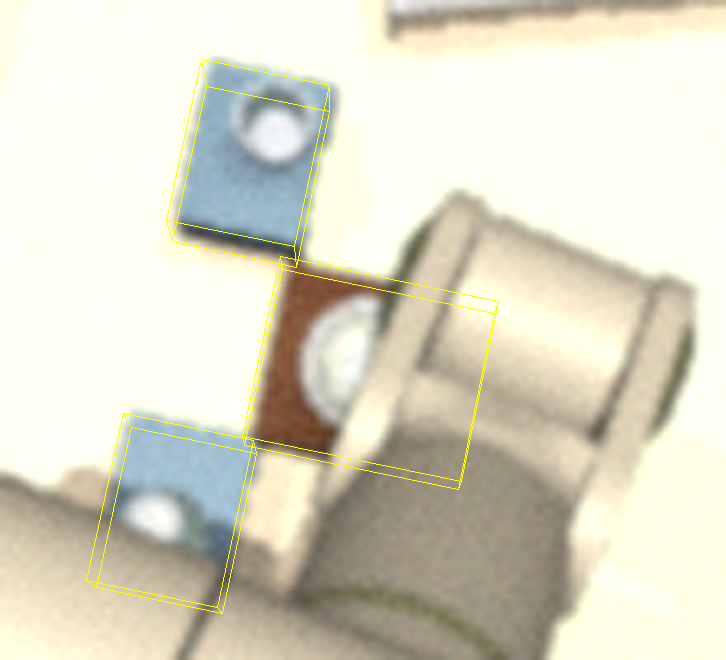

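>>> drive_tool:
  targets:
    - [[0, 0.05, 0, 0, 0, 0, 0.3], [0, 0.07, 0, 0, 0, 0, 0.3], [0, 0.07, 0, 0, 0, 0, 0.3], [0, 0.07, 0, 0, 0, 0, 0.3], [0, 0.07, 0, 0, 0, 0, 0.3]]

```text
time_s: 16.6
position: [0.5555, -0.077, 0.0118]
tool_rot: [[-0.0, 0.191, 0.982], [0.0, 0.982, -0.191], [-1.0, 0.0, -0.0]]
ft_force: [-0.3, -2.2, 0.7]
grip_width: 0.0558
```

>>> drive_tool:
  targets:
    - [[0, 0.07, 0, 0, 0, 0, 0.3], [0, 0.07, 0, 0, 0, 0, 0.3], [0, 0.07, 0, 0, 0, 0, 0.3], [0, 0.07, 0, 0, 0, 0, 0.3], [0, 0.07, 0, 0, 0, 0, 0.3]]

```text
time_s: 17.1
position: [0.5588, -0.0599, 0.0118]
tool_rot: [[-0.0, 0.191, 0.982], [0.0, 0.982, -0.191], [-1.0, 0.0, -0.0]]
ft_force: [0.1, -1.7, -0.3]
grip_width: 0.0556
```

>>> drive_tool:
  targets:
    - [[0, 0.07, 0, 0, 0, 0, 0.3], [0, 0.07, 0, 0, 0, 0, 0.3], [0, 0.07, 0, 0, 0, 0, 0.3], [0, 0.07, 0, 0, 0, 0, 0.3], [0, 0.07, 0, 0, 0, 0, 0.3]]

```text
time_s: 17.6
position: [0.5621, -0.0427, 0.0117]
tool_rot: [[-0.0, 0.191, 0.982], [0.0, 0.982, -0.191], [-1.0, 0.0, -0.0]]
ft_force: [-0.4, -2.2, -0.6]
grip_width: 0.0555
```

```bash
python3 go.py .035 0 .012 -90; python3 zz.py g
```

```text
t 17.6 stand-frame tcp [-0.1073 -0.0003  0.0117] jaw yaw -90.01 toolx z -1.0 grip 0.0555 F stand [-2.2 -0.  -0.6] q [-16.4  37.4  88.2   0.   54.5  -5.4]
shift units (current axes) [-0.005  2.846 -0.007] (target axes) [-0.005  2.846 -0.006] turn [-0. -0. -0.]
```

View pics/gs.png

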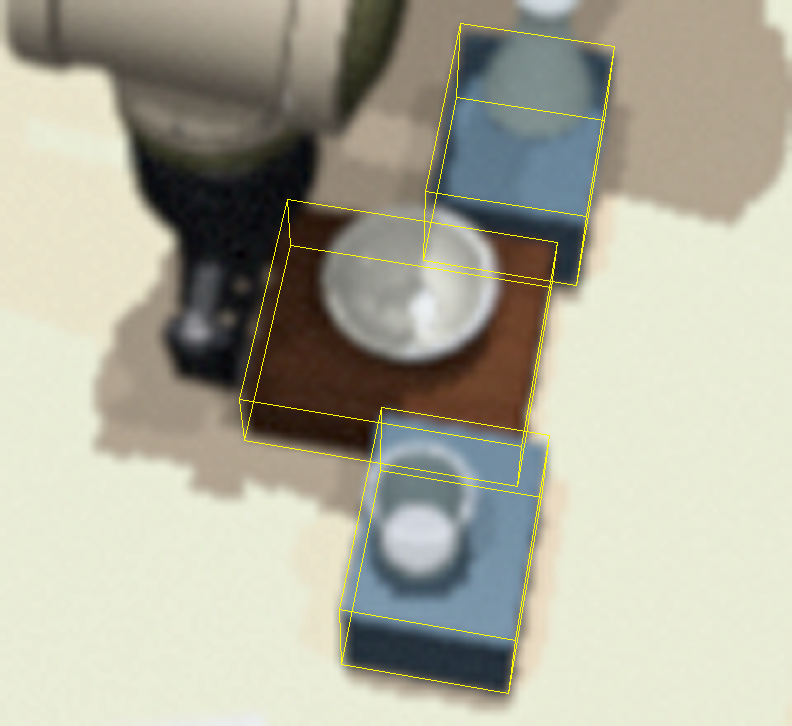

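View pics/gt.png

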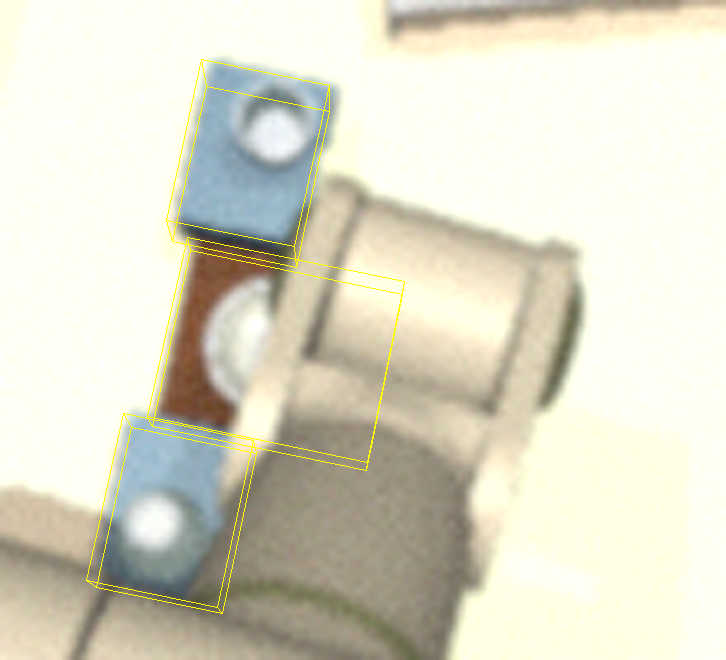

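>>> drive_tool:
  targets:
    - [[0, 0.05, 0, 0, 0, 0, 0.3], [0, 0.08, 0, 0, 0, 0, 0.3], [0, 0.08, 0, 0, 0, 0, 0.3], [0, 0.08, 0, 0, 0, 0, 0.3], [0, 0.08, 0, 0, 0, 0, 0.3]]

```text
time_s: 18.2
position: [0.5657, -0.0245, 0.0118]
tool_rot: [[-0.0, 0.191, 0.982], [-0.0, 0.982, -0.191], [-1.0, -0.0, -0.0]]
ft_force: [0.3, -2.3, -0.1]
grip_width: 0.0555
```

>>> drive_tool:
  targets:
    - [[0, 0.08, 0, 0, 0, 0, 0.3], [0, 0.08, 0, 0, 0, 0, 0.3], [0, 0.08, 0, 0, 0, 0, 0.3], [0, 0.08, 0, 0, 0, 0, 0.3], [0, 0.08, 0, 0, 0, 0, 0.3]]

```text
time_s: 18.7
position: [0.5696, -0.005, 0.0118]
tool_rot: [[0.0, 0.191, 0.982], [-0.0, 0.982, -0.191], [-1.0, -0.0, 0.0]]
ft_force: [0.2, -2.1, -0.1]
grip_width: 0.0557
```

>>> drive_tool:
  targets:
    - [[0, 0.08, 0, 0, 0, 0, 0.3], [0, 0.08, 0, 0, 0, 0, 0.3], [0, 0.08, 0, 0, 0, 0, 0.3], [0, 0.08, 0, 0, 0, 0, 0.3], [0, 0.08, 0, 0, 0, 0, 0.3]]

```text
time_s: 19.2
position: [0.5734, 0.0147, 0.0118]
tool_rot: [[-0.0, 0.191, 0.982], [-0.0, 0.982, -0.191], [-1.0, -0.0, -0.0]]
ft_force: [-0.5, -2.4, 0.3]
grip_width: 0.0559
```

```bash
python3 go.py .035 0 .012 -90; python3 zz.py i
```

```text
t 19.2 stand-frame tcp [-0.0488 -0.0004  0.0118] jaw yaw -90.01 toolx z -1.0 grip 0.0559 F stand [-2.4  0.   0.3] q [-10.4  38.   86.5  -0.   55.4   0.6]
shift units (current axes) [-0.003  1.676 -0.008] (target axes) [-0.003  1.676 -0.008] turn [-0. -0.  0.]
```

View pics/is.png

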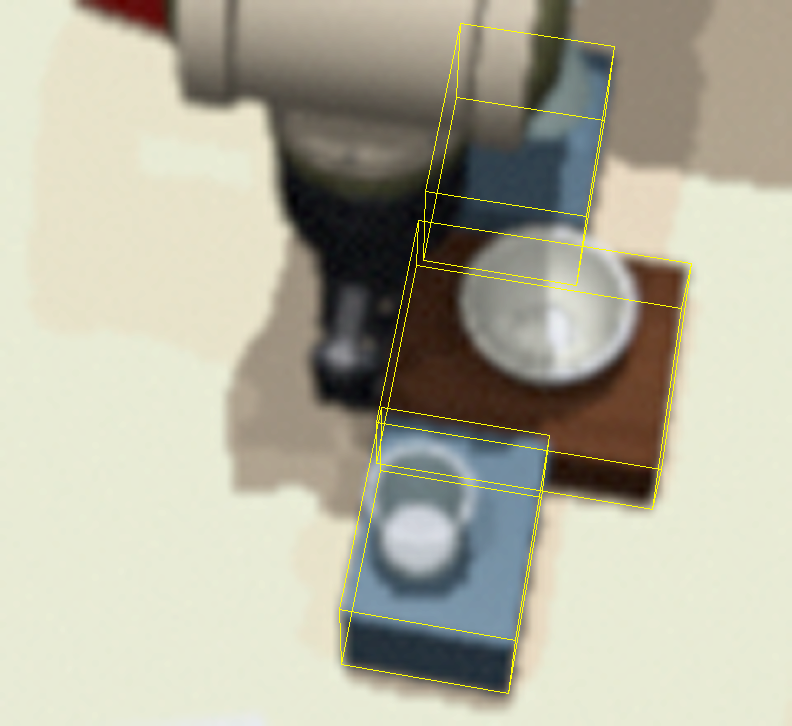

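>>> drive_tool:
  targets:
    - [[0, 0.06, 0, 0, 0, 0, 0.3], [0, 0.08, 0, 0, 0, 0, 0.3], [0, 0.08, 0, 0, 0, 0, 0.3], [0, 0.08, 0, 0, 0, 0, 0.3], [0, 0.08, 0, 0, 0, 0, 0.3]]

```text
time_s: 19.8
position: [0.5781, 0.0324, 0.0126]
tool_rot: [[0.003, 0.191, 0.982], [-0.002, 0.982, -0.191], [-1.0, -0.001, 0.003]]
ft_force: [2.6, -6.6, 4.6]
grip_width: 0.0556
```

>>> drive_tool:
  targets:
    - [[0, 0.08, 0, 0, 0, 0, 0.3], [0, 0.08, 0, 0, 0, 0, 0.3], [0, 0.08, 0, 0, 0, 0, 0.3], [0, 0.08, 0, 0, 0, 0, 0.3], [0, 0.08, 0, 0, 0, 0, 0.3]]

```text
time_s: 20.3
position: [0.582, 0.0521, 0.0127]
tool_rot: [[0.003, 0.191, 0.982], [-0.002, 0.982, -0.191], [-1.0, -0.001, 0.003]]
ft_force: [2.1, -7.1, 5.0]
grip_width: 0.0556
```

>>> drive_tool:
  targets:
    - [[0, 0.08, 0, 0, 0, 0, 0.3], [0, 0.08, 0, 0, 0, 0, 0.3], [0, 0.08, 0, 0, 0, 0, 0.3], [0, 0.08, 0, 0, 0, 0, 0.3], [0, 0.06, 0, 0, 0, 0, 0.3]]

```text
time_s: 20.8
position: [0.5856, 0.0708, 0.0127]
tool_rot: [[0.003, 0.19, 0.982], [-0.001, 0.982, -0.19], [-1.0, -0.001, 0.003]]
ft_force: [2.4, -6.6, 6.3]
grip_width: 0.0556
```

>>> drive_tool:
  targets:
    - [[0, 0.05, 0, 0, 0, 0, 0.3], [0, 0.05, 0, 0, 0, 0, 0.3], [0, 0.04, 0, 0, 0, 0, 0.3], [0, 0.04, 0, 0, 0, 0, 0.3], [0, 0.03, 0, 0, 0, 0, 0.3]]

```text
time_s: 21.3
position: [0.5876, 0.081, 0.0127]
tool_rot: [[0.003, 0.19, 0.982], [-0.001, 0.982, -0.19], [-1.0, -0.001, 0.003]]
ft_force: [3.0, -7.3, 6.1]
grip_width: 0.0557
```

```bash
python3 go.py .036 0 .012 -90; sed -i 's/270,165,120/300,165,120/;s/265,145,110/225,140,110/' zz.py; python3 zz.py j
```

```text
t 21.3 stand-frame tcp [ 0.019  -0.0017  0.0127] jaw yaw -89.99 toolx z -1.0 grip 0.0557 F stand [-6.6 -4.3  6.1] q [-3.5 39.3 83.2 -0.1 57.3  7.5]
shift units (current axes) [ 0.014  0.34  -0.035] (target axes) [ 0.015  0.34  -0.035] turn [0.    0.003 0.001]
```

View pics/js.png

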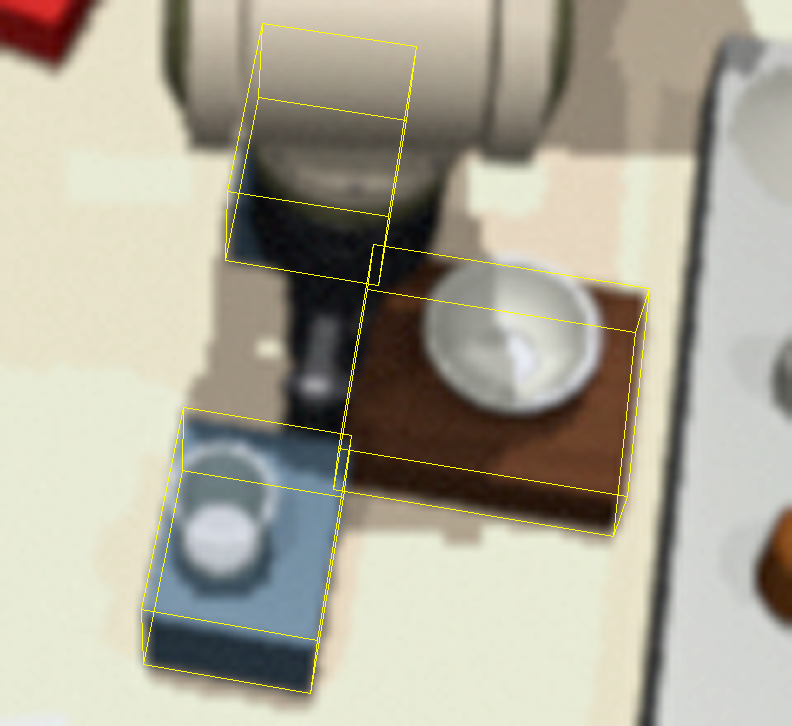

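View pics/jt.png

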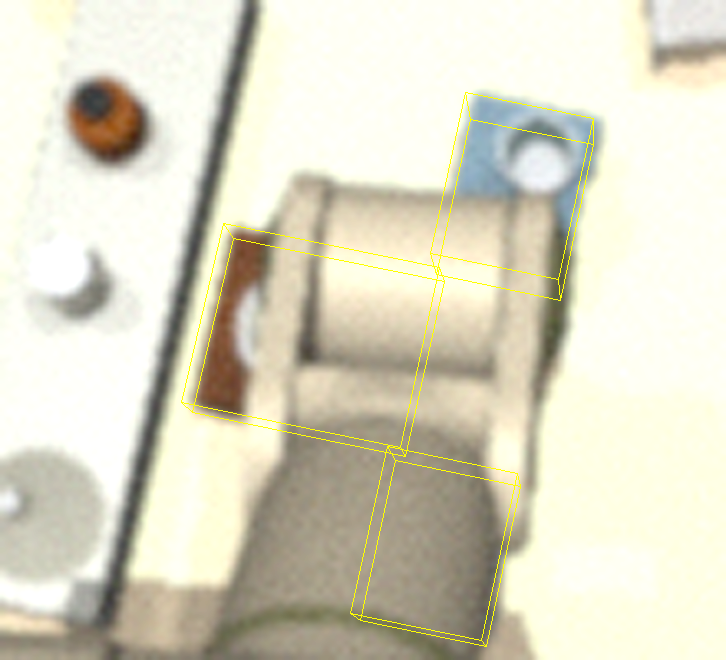

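>>> drive_tool:
  targets:
    - [[-0.02, -0.08, 0, 0, 0, 0, 0.3], [-0.04, 0, 0, 0, 0, 0, 0], [-0.04, 0, 0, 0, 0, 0, -0.1], [0, 0, 0, 0, 0, 0, -0.1], [0, 0, 0, 0, 0, 0, -0.1]]
  force: 20

```text
time_s: 21.9
position: [0.5855, 0.0779, 0.0167]
tool_rot: [[-0.0, 0.191, 0.982], [0.0, 0.982, -0.191], [-1.0, 0.0, -0.0]]
ft_force: [0.5, 0.5, 0.2]
grip_width: 0.0383
```

```bash
python3 go.py .036 0 .012 -90; python3 zz.py k
```

```text
t 21.9 stand-frame tcp [ 0.0155 -0.0002  0.0167] jaw yaw -90.0 toolx z -1.0 grip 0.0383 F stand [ 0.6 -0.4  0.2] q [-3.9 38.9 83.3  0.  57.8  7.1]
shift units (current axes) [ 0.095  0.409 -0.005] (target axes) [ 0.095  0.409 -0.005] turn [-0. -0. -0.]
```

View pics/ks.png

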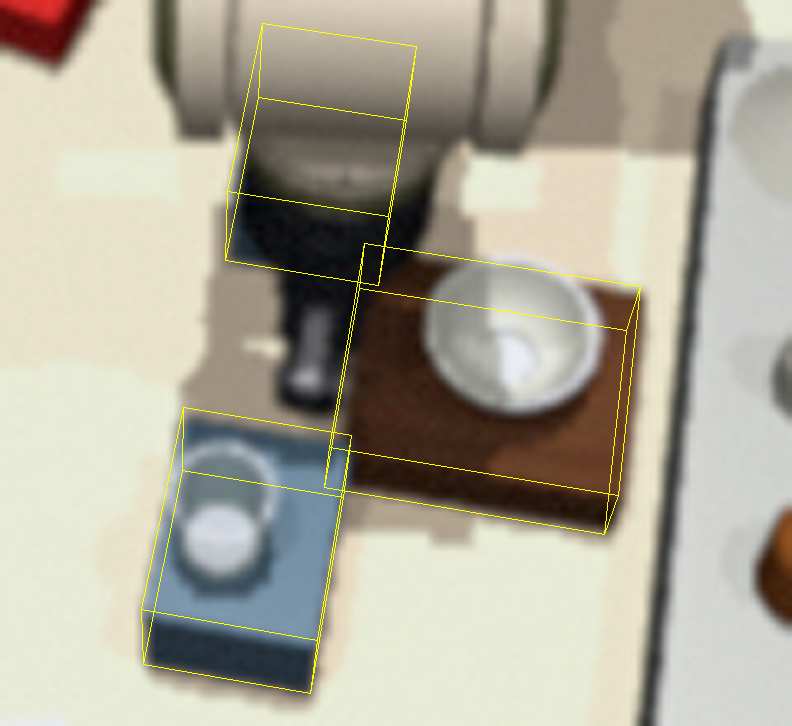

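>>> drive_tool:
  targets:
    - [[0, 0.04, 0, 0, 0, 0, -0.1], [0, 0.03, 0, 0, 0, 0, -0.1], [0, 0.03, 0, 0, 0, 0, -0.1], [0, 0.03, 0, 0, 0, 0, -0.1], [0, 0.03, 0, 0, 0, 0, -0.1]]

```text
time_s: 22.5
position: [0.5871, 0.0855, 0.0168]
tool_rot: [[-0.0, 0.191, 0.982], [-0.0, 0.982, -0.191], [-1.0, -0.0, -0.0]]
ft_force: [0.3, -2.1, -0.3]
grip_width: 0.0384
```

>>> drive_tool:
  targets:
    - [[0, 0.03, 0, 0, 0, 0, -0.1], [0, 0.03, 0, 0, 0, 0, -0.1], [0, 0.03, 0, 0, 0, 0, -0.1], [0, 0.03, 0, 0, 0, 0, -0.1], [0, 0.02, 0, 0, 0, 0, -0.1]]

```text
time_s: 23.0
position: [0.5885, 0.0926, 0.0168]
tool_rot: [[-0.0, 0.191, 0.982], [0.0, 0.982, -0.191], [-1.0, 0.0, -0.0]]
ft_force: [-0.2, -1.7, -1.1]
grip_width: 0.0382
```

```bash
python3 go.py .036 0 .012 -90
```

```text
t 23.0 stand-frame tcp [ 0.0306 -0.0004  0.0168] jaw yaw -90.01 toolx z -1.0 grip 0.0382 F stand [-1.7 -0.1 -1.1] q [-2.4 39.2 82.5  0.  58.3  8.6]
shift units (current axes) [ 0.095  0.109 -0.007] (target axes) [ 0.095  0.109 -0.007] turn [-0. -0. -0.]
```

Now about 5 mm from the expected home; go in 0.5–1 mm rows and watch the force.

>>> drive_tool:
  targets:
    - [[0, 0.02, 0, 0, 0, 0, -0.1], [0, 0.02, 0, 0, 0, 0, -0.1], [0, 0.01, 0, 0, 0, 0, -0.1], [0, 0.01, 0, 0, 0, 0, -0.1]]

```text
time_s: 23.4
position: [0.589, 0.0954, 0.0168]
tool_rot: [[-0.0, 0.191, 0.982], [-0.0, 0.982, -0.191], [-1.0, -0.0, -0.0]]
ft_force: [0.1, -1.0, -1.4]
grip_width: 0.0381
```

>>> drive_tool:
  targets:
    - [[0, 0.01, 0, 0, 0, 0, -0.1], [0, 0.01, 0, 0, 0, 0, -0.1], [0, 0.01, 0, 0, 0, 0, -0.1]]

```text
time_s: 23.7
position: [0.5893, 0.0969, 0.0168]
tool_rot: [[-0.0, 0.191, 0.982], [-0.0, 0.982, -0.191], [-1.0, -0.0, 0.0]]
ft_force: [-0.9, -1.2, -1.8]
grip_width: 0.0384
```

>>> drive_tool:
  targets:
    - [[0, 0.01, 0, 0, 0, 0, -0.1], [0, 0.01, 0, 0, 0, 0, -0.1], [0, 0.01, 0, 0, 0, 0, -0.1]]

```text
time_s: 24.0
position: [0.5896, 0.0983, 0.0168]
tool_rot: [[-0.0, 0.191, 0.982], [0.0, 0.982, -0.191], [-1.0, 0.0, -0.0]]
ft_force: [-0.4, -1.5, -1.3]
grip_width: 0.0387
```

```bash
python3 go.py .036 0 .012 -90; python3 zz.py l
```

```text
t 24.0 stand-frame tcp [ 0.0364 -0.0004  0.0168] jaw yaw -90.01 toolx z -1.0 grip 0.0387 F stand [-1.6  0.1 -1.3] q [-1.9 39.4 82.1  0.  58.5  9.1]
shift units (current axes) [ 0.096 -0.008 -0.008] (target axes) [ 0.096 -0.008 -0.008] turn [-0. -0. -0.]
```

View pics/ls.png

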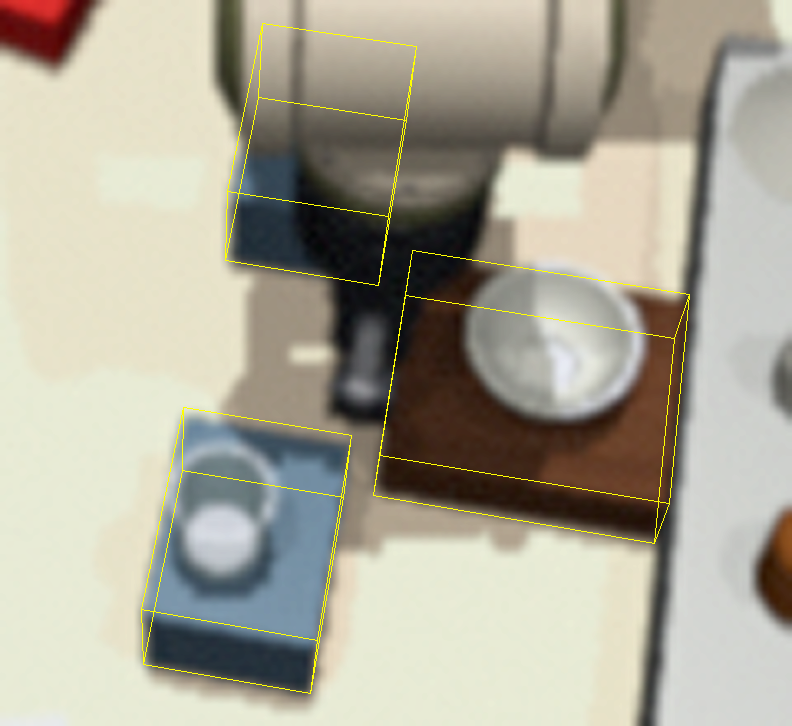

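View pics/lt.png

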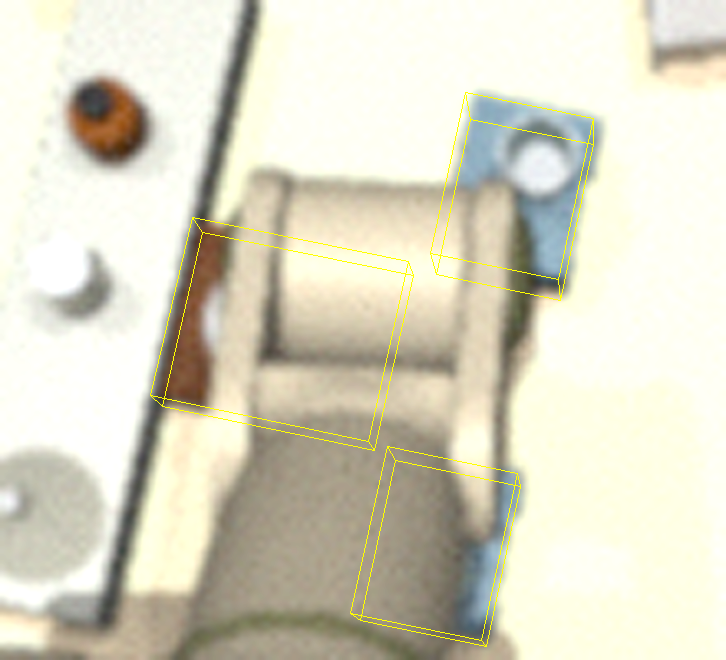

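>>> drive_tool:
  targets:
    - [[0, 0.01, 0, 0, 0, 0, -0.1], [0, 0.01, 0, 0, 0, 0, -0.1]]

```text
time_s: 24.3
position: [0.5896, 0.0985, 0.0169]
tool_rot: [[-0.001, 0.191, 0.982], [-0.001, 0.982, -0.191], [-1.0, -0.002, -0.001]]
ft_force: [-1.9, -8.8, 1.1]
grip_width: 0.0386
```

>>> drive_tool:
  targets:
    - [[0, 0.01, 0, 0, 0, 0, -0.1], [0, 0.01, 0, 0, 0, 0, -0.1]]

```text
time_s: 24.5
position: [0.5895, 0.0986, 0.0169]
tool_rot: [[-0.002, 0.191, 0.982], [-0.003, 0.982, -0.191], [-1.0, -0.003, -0.001]]
ft_force: [-4.9, -12.9, 1.8]
grip_width: 0.0386
```

>>> drive_tool:
  targets:
    - [[0, -0.02, 0, 0, 0, 0, -0.1], [0, -0.04, 0, 0, 0, 0, -0.1], [0, -0.1, 0, 0, 0, 0, -0.1], [0, -0.2, 0, 0, 0, 0, -0.1], [0, -0.3, 0, 0, 0, 0, -0.1]]

```text
time_s: 25.0
position: [0.5836, 0.0675, 0.0169]
tool_rot: [[0.0, 0.19, 0.982], [0.0, 0.982, -0.19], [-1.0, 0.0, 0.0]]
ft_force: [0.5, -0.1, -0.1]
grip_width: 0.0384
```

>>> drive_tool:
  targets:
    - [[0, -0.2, 0, 0, 0, 0, -0.1], [-0.3, 0, 0, 0, 0, 0, -0.1], [-0.6, 0, 0, 0, 0, 0, -0.1], [-0.8, 0, 0, 0, 0, 0, -0.1], [-0.8, 0, 0, 0, 0, 0, -0.1]]

```text
time_s: 25.5
position: [0.5814, 0.0572, 0.143]
tool_rot: [[-0.001, 0.192, 0.981], [0.0, 0.981, -0.192], [-1.0, -0.0, -0.001]]
ft_force: [1.2, 0.3, -0.3]
grip_width: 0.0386
```

>>> drive_tool:
  targets:
    - [[-0.8, 0, 0, 0, 0, 0, -0.1], [-0.8, 0, 0, 0, 0, 0, -0.1], [0, -0.8, 0, 0, 0, 0, -0.1], [0, -0.8, 0, 0, 0, 0, -0.1], [0, -0.8, 0, 0, 0, 0, -0.1]]

```text
time_s: 26.0
position: [0.5582, -0.0616, 0.2221]
tool_rot: [[0.001, 0.191, 0.982], [-0.0, 0.982, -0.191], [-1.0, -0.0, 0.001]]
ft_force: [0.8, -0.7, -0.5]
grip_width: 0.0385
```

>>> drive_tool:
  targets:
    - [[0, -0.8, 0, 0, 0, 0, -0.1], [0, -0.8, 0, 0, 0, 0, -0.1], [0, -0.8, 0, 0, 0, 0, -0.1], [0, -0.6, 0, 0, 0, 0, -0.1], [0, 0, 0, 0, 0, 0, -0.1]]

```text
time_s: 26.5
position: [0.5291, -0.2109, 0.2215]
tool_rot: [[-0.0, 0.196, 0.981], [-0.0, 0.981, -0.196], [-1.0, -0.001, -0.0]]
ft_force: [0.0, -0.2, 0.3]
grip_width: 0.0382
```

```bash
python3 go.py; python3 - <<'E'
from zoom import *
D={n:get_image(n) for n in('scene','top')}
_,s=pickle.load(open('pose.pkl','rb'))
c,n=np.cos(s[2]),np.sin(s[2]);g=np.array(s[:2])+np.array([c,n])*.107
p,_=run(D,[*g,s[2]])
print('fit in stand frame',(np.array(p[:2])-s[:2])@np.array([[c,-n],[n,c]]),np.degrees(p[2]-s[2]))
zoom(D['scene'],[*g,s[2]],s,310,150,130,100,6,'pics/fin_s.png')
zoom(D['top'],[*g,s[2]],s,205,130,130,100,6,'pics/fin_t.png')
for k in D: cv2.imwrite(f'pics/full_{k}.png',D[k]['image'][:,:,::-1])
E
```

```text
t 26.5 stand-frame tcp [-2.787e-01  1.000e-04  2.215e-01] jaw yaw -90.29 toolx z -1.0 grip 0.0382 F stand [-0.2 -0.1  0.3] q [-33.6  24.2  72.2  -0.   83.7 -22.3]
['top'] plinth [0.605  0.1662 1.3381] 76.67 0.101
['scene'] plinth [0.6    0.1696 1.3824] 79.2 0.082
['top', 'scene'] plinth [0.6012 0.1689 1.3752] 78.79 0.186
fit in stand frame [0.10790563 0.00167133] -0.2200257301949077
```

View pics/fin_s.png

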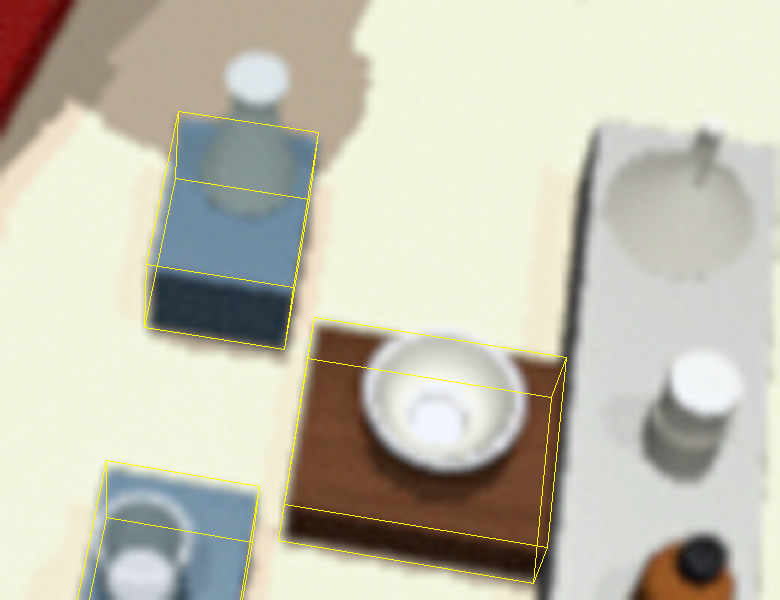

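View pics/fin_t.png

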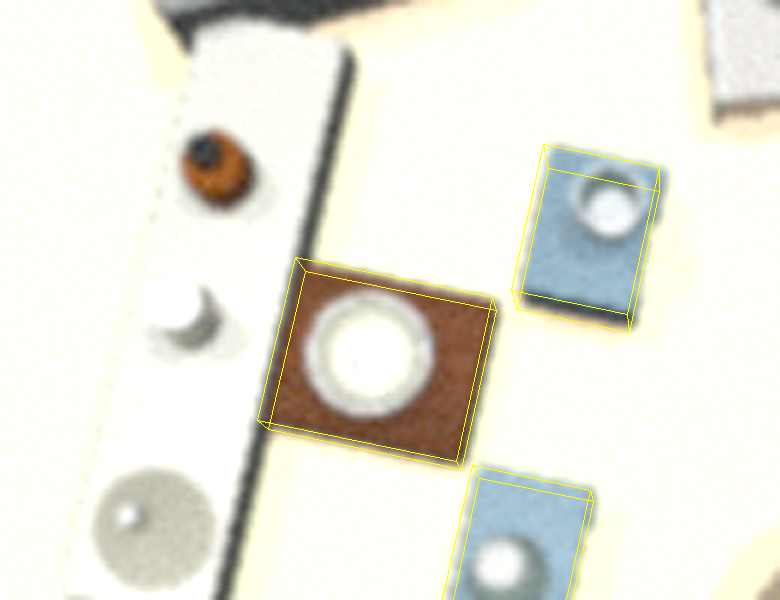

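View pics/full_scene.png

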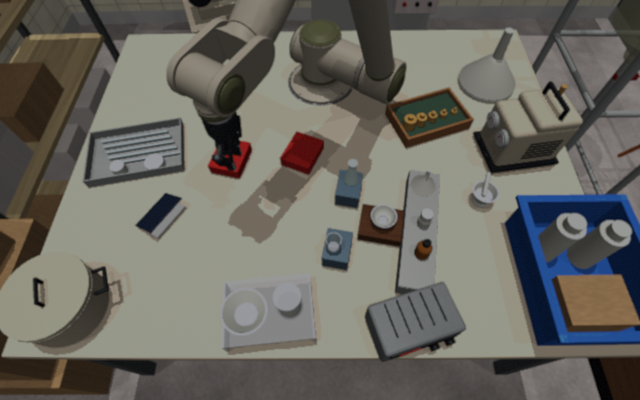

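```bash
python3 - <<'E'
from fit import *
a=pickle.load(open('scene.pkl','rb'));b=get_image('scene');A=pickle.load(open('top.pkl','rb'));B=get_image('top')
p0,s=pickle.load(open('pose.pkl','rb'));c,n=np.cos(s[2]),np.sin(s[2])
def dish(d,p):
    h=masks(d);m=(h[...,1]<45)&(h[...,2]>120)&near(d,[p[0],p[1],.06],14);m=m.astype(np.uint8)
    cs,_=cv2.findContours(m,0,1);k=max(cs,key=cv2.contourArea);(u,v),ax,_=cv2.fitEllipse(cv2.convexHull(k))
    w=p2w(d,[u,v],.072)[0][:2]-p[:2];C,S=np.cos(p[2]),np.sin(p[2]);return ax,(np.array([[C,S],[-S,C]])@w).round(4)
p1=np.array([s[0]+c*.107,s[1]+n*.107,s[2]])
for d0,d1 in((A,B),(a,b)):print(dish(d0,p0),dish(d1,p1))
cc=lambda d,x,y,w,h:cv2.cvtColor(d['image'],cv2.COLOR_RGB2GRAY)[y:y+h,x:x+w].astype(np.float32)
for nm,d0,d1,r in(('beaker',a,b,(325,232,25,25)),('flask',a,b,(338,162,25,26)),('amber',a,b,(414,236,22,25)),('jar',a,b,(415,205,22,22)),('funnel',a,b,(410,170,32,30)),('mortar',a,b,(468,172,34,38)),('caption',a,b,(134,190,56,50)),('beakerT',A,B,(295,155,22,22)),('flaskT',A,B,(280,210,24,24))):
    print(nm,np.round(cv2.phaseCorrelate(cc(d0,*r),cc(d1,*r),cv2.createHanningWindow(r[2:],cv2.CV_32F)),2))if 0 else print(nm,cv2.phaseCorrelate(cc(d0,*r),cc(d1,*r)))
E
```

```text
((19.184358596801758, 20.468250274658203), array([ 0.0019, -0.0005])) ((19.530498504638672, 20.530391693115234), array([0.0001, 0.0022]))
((20.671518325805664, 23.61560821533203), array([0.007 , 0.0032])) ((22.126909255981445, 25.7215518951416), array([0.0025, 0.0011]))
beaker ((0.5450589461947892, 0.6057909786640341), 1.0105261192321777)
flask ((0.5107086937434921, 0.7281858611033982), 0.6558771709159569)
amber ((0.03589668836901616, 0.5366674997533138), 1.0014303648471832)
jar ((-0.04470576820084027, -0.005527187965785885), 1.0061134981612365)
funnel ((-0.09070219087423226, -0.051635934216713864), 0.968916650613149)
mortar ((-0.017052886653385002, -0.0013617287268488099), 0.996685282389323)
caption ((-0.038054994610266846, 0.03771069373403435), 1.023581975618998)
beakerT ((-0.0032199035529636433, 0.08991991313989622), 1.0063012374771967)
flaskT ((-0.021283687825615516, -0.09679055673133519), 0.9941673287087016)
```

```bash
python3 -c "
from rig import *
print(close_job())"
```

```text
the job is handed in; nothing more can be done
None
```

The plinth, with the dish on it, now stands up against the back step, square to it and in line with the gap. I pushed it about 27 mm sideways from its long side into line. Then I slid it about 41 cm through the gap from its rear end with two fingertips. At the step the push was eased up to about 13 N, and then I backed away. The job was handed in at about 27 s of the 72 s allowed.

**Plinth:** the final camera fit puts it at x = 108 mm (107 mm is fully home), y = +1.7 mm and −0.2° of yaw. That agrees with the fingertips stopping at the step. The top camera alone gave a yaw about 2° off, which I put down to that camera's coarser outline.

**Dish:** it was still centred on the plinth. My before-and-after readings differ by about 3 mm (top camera) and 5 mm (scene camera). That is about what these measurements can resolve, so a shift smaller than that can't be ruled out.

**Other exhibits:** all seven show no real movement in the before-and-after pictures. Offsets of about half a pixel for the beaker, flask and amber bottle in the scene camera look like an artefact of the method. The top camera showed under 0.1 px for the beaker and flask.

**One thing went wrong:** while the gripper passed between the risers, about 4 N sideways and 6 N upward appeared. I took this to be a finger brushing the fixed riser on the flask side. I backed off 4 mm, raised the tool about 4 mm and narrowed the fingers. The force vanished and did not return.

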